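# Make the battery charging tray ready: load, hang its gate, set the slider

## Robot

A 7-joint arm with a two-finger parallel gripper is mounted at the origin on a cart in front of the work surface, level with it; the furniture and walls round the work are solid. World frame = base frame: x ahead of the robot, y to its left, z up, the work surface at z = 0. Lengths are in m, angles in rad, forces in N, time in s.
With the tool pointing down it reaches from about 0.4 to 0.925 m from the base axis. Payload 5.6 kg.
Tool frame: the origin (TCP) lies midway between the tips of the shut fingers; the grasp point (between the pads) lies 19 mm behind it; z points along the fingers, y is the line along which they close (so a half turn about z gives the same grasp; the last joint's range is limited). The gripper opens to 85 mm and grips with 20 to 120 N. Pads are 22 mm wide; open, the fingers measure 114 mm over their backs; the gripper's body (76 mm by 85 mm) begins 54 mm behind the grasp point. The pads swing forward as they close: fully open they stand 13 mm farther back than shut.
Start: joints at [-1.345, 0.468, -0.012, 1.603, 0.006, 1.071, -0.056], TCP at [0.173, 0.627, 0.231] pointing down, gripper open.
Joint ranges: [-2.53, 2.53], [-0.31, 2.02], [-1.57, 1.55], [0.28, 2.44], [-1.29, 4.43], [0.15, 1.84], [-2.92, 2.92]. Speed limits (rad/s): [2.57, 2.57, 3.14, 3.14, 3.14, 3.14, 3.14].

## Interface

Orientations are given as a unit quaternion [x, y, z, w].
In Python, from station import ctrl gives the robot as it stands.
- The arm moves only by the shell command python3 shift.py, which reads ROWS from standard input. ROWS is a JSON list of rows, 1 to 8 of them, each of 7 numbers: the finger opening in m, then dx, dy, dz in shares of the most that a row can go, 1 being 50 mm, then a rotation vector rx, ry, rz in units of 0.1 rad; each row shifts and turns the commanded pose from where the row before left it, along the tool's axes as they then stand; what a row does not reach is not made up. A row lasts 1/10 s, in which the tool goes at most 0.05 m and 0.15 rad, less where a joint would pass 70% of its speed; a pose out of reach is approached as far as the arm can. The fingers move at their own pace and stop on an object; the grip force is fixed at half the most. Time passes only in rows, so rows that do not move let the fingers close. It prints the time, the measured TCP pose, the force, the opening and the grip force at its end. Input that does not fit is refused with a message, and nothing moves.
- ctrl.get_state(): the state, without advancing time (a new reading comes with each control period).
- ctrl.get_image(name): name is "side" or "top"; returns the picture (384x512x3 uint8, blue, green, red); there is no depth.
- ctrl.camera_info(name): a dict with "vfov" (degrees; the focal length in pixels is half the picture's height over the tangent of half this angle, whatever the lens; pixels are square), "cx", "cy" (the principal point, pixels), "rvec" (rotation vector, rad) and "tvec" (3), from world to camera coordinates, as OpenCV has them. Camera axes: x right, y down, z forward; pixel columns grow to the right and rows downward; lengths in m; the calibration is good to about 2 mm. A picture is of the moment at which its call begins. camera_info takes no time and is no camera call.
- ctrl.sign_off(): hands the job in; it is judged then, once.
The state is a dict: "clock": time; "q": joint angles; "joint_vel": joint speeds; "joint_torque": joint torques, N m; "position": TCP position; "tool_rot": TCP orientation; "ft_force": force on the tool from outside, world axes, zero at the start; "torque": the same for the moment, N m; "gripper_width": finger opening in m; "gripper_force": force on a finger pad.
Only numpy, scipy, OpenCV 4.12 (cv2) and the standard library are available. Lean on these libraries where they do the work, as an engineer would, in place of code of your own. Each camera call takes 0.05 s, during which the arm holds its last target. There are 200 camera calls.

## Task

Get the battery charging tray going: take the roll of black tape out of the tray and lay it on the middle of the rubber mat, and lay every phone battery that is on the bench flat on the tray's floor. Lift the gate out of its stand, lower it so that both its knuckles drop fully home over the tray's two hinge pins, and leave it closed across the front. Only after all that, slide the black grip on the tray's rear housing to the long line of its scale; do not disturb the solder spool or the screwdriver.

Things in the scene. Friction and masses are not known exactly. Their poses are not given: they have to be found in the camera images.
- charging_tray: Fixed grey tray, 220 mm wide (y), about 200 deep (x); open front faces its own -x. Origin on the bench. Own frame, mm: side walls 6 thick, 45 high; front lip x -76 to -70, 10 high; rear housing x 35 to 85, 35 high. Left front: hinge post x -85 to -70, y 103 to 123, 86 high, two upright pins before it on the axis x -102, y 110. Right front: stop post x -96 to -70, y -119 to -104, 62 high
- tray_floor (a point): middle of the tray's clear floor, on the floor (6 mm above the bench): 105 (tray x) by 208 mm (tray y) inside lip and walls. It takes three batteries side by side, length along tray x, 62 mm apart in y
- pin_low (a point): lower hinge pin's foot: on the axis, on the bracket (tray z = 14 mm) where the lower knuckle sits when home. Pin 10 mm diameter, 14 mm high, top 4 mm tapered to 4 mm; bracket 14 mm wide, 8 mm thick, reaching back to the post.
- pin_top (a point): upper hinge pin's foot (tray z = 66 mm), an equal pin right above the lower one on an equal bracket: the lower knuckle must come in from the front between lower pin (top at z = 28) and upper bracket (underside z = 58)
- gate_stop (a point): where the free end of the gate (gate_end) is when the gate is closed, 216 mm along tray -y from the hinge axis
- gate: Loose grey steel gate, 0.2 to 0.3 kg. Origin on its hinge axis (its z) level with the leaf's underside. Own frame, mm: leaf x -4 to 4, y -216 to -16, z 0 to 75; two knuckles (tubes, 24 outside, 15 hole, 14 high) on the axis, undersides at z 4 and 56. Hung and closed, its axes are parallel to the tray's, origin at tray (-102, 110, 10), leaf 2 mm in front of the stop post
- gate_handle (a point): middle of the gate's black handle block, on the top edge over the centre of mass: 14 mm thick (gate x), 44 long (gate y), 32 high, gate z 75 to 107; this point at gate (0, -110, 92) mm
- knuckle_low (a point): centre of the lower knuckle's underside
- knuckle_top (a point): centre of the upper knuckle's underside
- gate_end (a point): middle of the leaf's free end edge
- gate_stand: Fixed dark steel slot stand, 60 x 150 mm; the gate stands upright in its 10 mm slot (along its y), on the slot floor 8 mm above the bench; cheeks 43 mm high, so the gate must rise 40 mm to be free. A wall shelf hangs above the rear of the bench, from world x = 0.70 m back, underside 0.61 m high: keep tall lifts in front of it; the bench is open around world (0.50, -0.06) m
- mat: Flat black rubber mat on the bench, 110 (x) x 90 (y) x 3 mm, fixed; origin under its centre
- tape_roll: Loose roll of black tape lying flat, 62 mm diameter, 19 mm high, origin at its underside centre; starts in the tray
- battery_1: Loose flat black phone battery, 88 (x) x 37 (y) x 8 mm, 30 to 65 g, origin at its underside centre; two or three of the three are present
- battery_2: as battery_1
- battery_3: as battery_1
- current_slider (a joint): position of the slider grip along the tray's +y, m: 0 at the right (-y) end, 0.12 at the left end, long line at 0.080; starts at 0 to 0.04; friction 1.5 N, stays where it is left
- current_slider_top (a point): middle of the top of the slider's black grip: 28 (tray x) x 20 (tray y) x 40 mm high block, top 89.5 mm above the bench
- slider_mark (a point): where current_slider_top is when the grip is centred on the long line that crosses the whole track; the other six lines are short
- ultrasonic_cleaner: Fixed grey ultrasonic bath with a closed lid, 184 (x) x 209 (y) x 134 mm high, stands right of the batteries and before the mat; origin under its centre; not to be used, keep the gripper clear of it
- board_vice: Fixed small blue board vice, 92 (x) x 212 (y) x 51 mm high, behind the batteries; not to be used
- solder_spool: Blue spool of solder, 54 mm diameter, 30 mm high, standing on the bench; leave alone
- driver_orange: Stubby orange screwdriver, 107 mm, lying on the bench; leave alone

How it is judged:
By the outcome, as a careful person would: the job done as asked, in the order asked, and still so for the second after the job is handed in, with the robot touching nothing.
Of battery_1, battery_2, battery_3 only 2 to 3 are there at a start; the rules pass over those that are not, and their reading is None.
At some moment in a run one of battery_1, battery_2, battery_3 may be knocked a few centimetres aside while the robot is not near it.
It also fails if it takes over 208 s, if anything falls off the work surface, if the arm or the gripper's body presses on something with over 40 N, if the wrist force passes 120 N, or if a joint passes its speed limit or range.

## Working session

There is one attempt and no reset: what is moved stays moved. The work goes in short steps, Python scripts to look and compute and a shell command to move; the robot and the scene stay as the last step left them, time stands still between calls to the robot, and variables do not carry over. Pictures are saved under pics/ and viewed, at most 14 in all, crops included, and the job is handed in when it is done.

```bash
ls; mkdir -p pics
python3 - <<'E'
from station import ctrl
import cv2
s=ctrl.get_state()
print({k:s[k] for k in('clock','position','tool_rot','gripper_width')})
for n in('top','side'):
    cv2.imwrite(f'pics/{n}0.png',ctrl.get_image(n)); print(n,ctrl.camera_info(n))
E
```

```text
pics
shift.py
station.py
{'clock': 0.0, 'position': array([0.172494  , 0.62610762, 0.23033281]), 'tool_rot': array([ 1.33993395e-01,  9.90981818e-01, -8.95053491e-04, -7.29664235e-05]), 'gripper_width': 0.08546004100296516}
top {'vfov': 55.636177683253585, 'cx': 251.01626658012384, 'cy': 186.046303116874, 'rvec': array([ 2.18255213, -2.16653316,  0.10477158]), 'tvec': array([0.01958946, 0.5743947 , 0.99825569])}
side {'vfov': 57.604310380891334, 'cx': 262.8309819665643, 'cy': 193.7874306468951, 'rvec': array([ 2.20496181, -0.71869735,  0.30178971]), 'tvec': array([-0.44939989,  0.29989885,  0.74018136])}
```

View pics/top0.png

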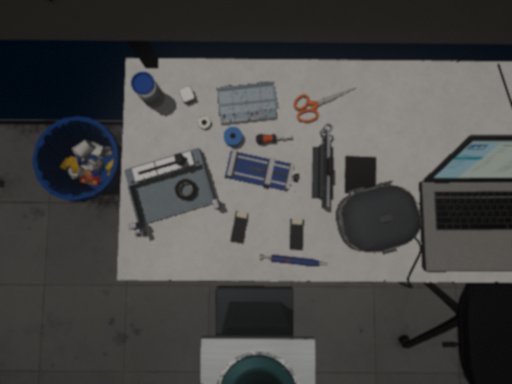

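View pics/side0.png

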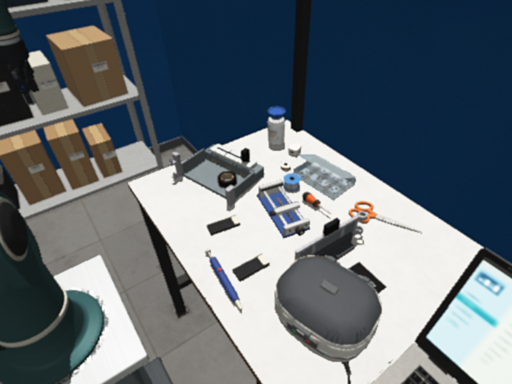

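Top: tray ≈(172,187), tape (187,188), batteries (240,227) and (297,234), gate in stand (325,170), mat (360,174), cleaner (378,218). Now enlarge.

```bash
cat > h.py <<'E'
from station import ctrl
import cv2, numpy as np
from scipy.spatial.transform import Rotation as R
def cam(n):
    c=ctrl.camera_info(n); f=192/np.tan(np.radians(c['vfov']/2))
    return np.array([[f,0,c['cx']],[0,f,c['cy']],[0,0,1]]),R.from_rotvec(c['rvec']).as_matrix(),c['tvec']
def proj(n,p):
    K,r,t=cam(n); q=(np.atleast_2d(p)@r.T+t)@K.T; return q[:,:2]/q[:,2:]
def back(n,uv,z):
    K,r,t=cam(n); uv=np.atleast_2d(uv).astype(float)
    d=np.c_[uv,np.ones(len(uv))]@np.linalg.inv(K).T@r; o=-r.T@t
    z=np.broadcast_to(z,len(uv)); return o+d*((z-o[2])/d[:,2])[:,None]
def shot(n,name,box=None,s=1):
    im=ctrl.get_image(n); cv2.imwrite(f'pics/{name}_raw.png',im)
    if box: im=im[box[1]:box[3],box[0]:box[2]]
    im=cv2.convertScaleAbs(cv2.resize(im,None,fx=s,fy=s,interpolation=cv2.INTER_CUBIC),alpha=1.5)
    cv2.imwrite(f'pics/{name}.png',im)
def tool(p):
    "vector(s) from TCP to world points p, in the tool axes"
    s=ctrl.get_state(); return R.from_quat(s['tool_rot']).inv().apply(np.array(p)-s['position'])
E
python3 - <<'E'
from h import *
np.set_printoptions(precision=4,suppress=True)
im=cv2.imread('pics/top0.png')[140:285,120:250]
a=cv2.imread('pics/top0.png')
def up(a,b,s,al,n): 
    x0,y0,x1,y1=b; cv2.imwrite(n,cv2.convertScaleAbs(cv2.resize(a[y0:y1,x0:x1],None,fx=s,fy=s,interpolation=cv2.INTER_CUBIC),alpha=al))
up(a,(120,120,253,220),6,1.6,'pics/c1.png')
up(a,(225,115,385,260),5,1.6,'pics/c2.png')
print(-cam('top')[1].T@cam('top')[2],-cam('side')[1].T@cam('side')[2])
print(proj('top',[[.1725,.626,.23],[0,0,0]]))
print(back('top',[[240,227],[297,234],[172,187]],0.005))
print(R.from_quat(ctrl.get_state()['tool_rot']).as_matrix())
E
```

```text
[0.4782 0.026  1.0476] [ 0.168  -0.5543  0.7101]
[[-29.524  360.7542]
 [258.157  395.4234]]
[[ 0.4589  0.0543  0.005 ]
 [ 0.4403 -0.108   0.005 ]
 [ 0.5718  0.2509  0.005 ]]
[[-0.9641  0.2656 -0.0003]
 [ 0.2656  0.9641 -0.0016]
 [-0.0001 -0.0016 -1.    ]]
```

View pics/c1.png

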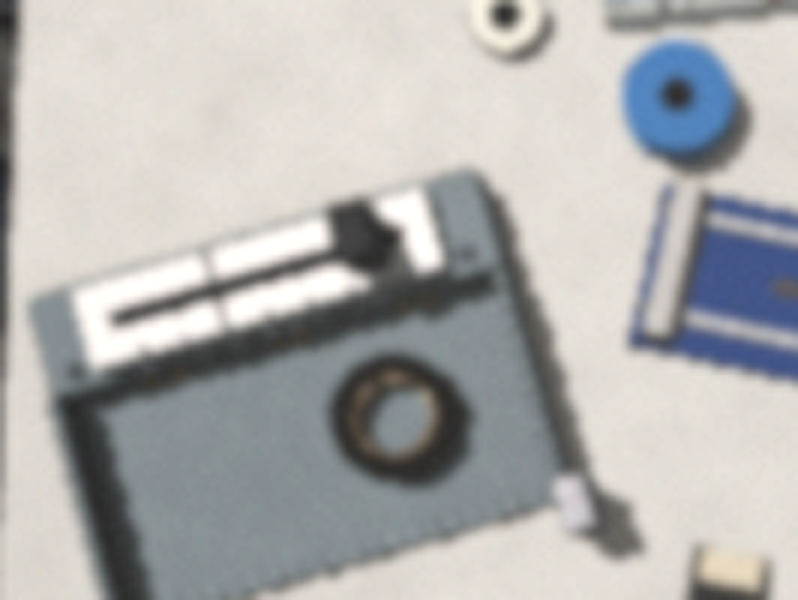

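View pics/c2.png

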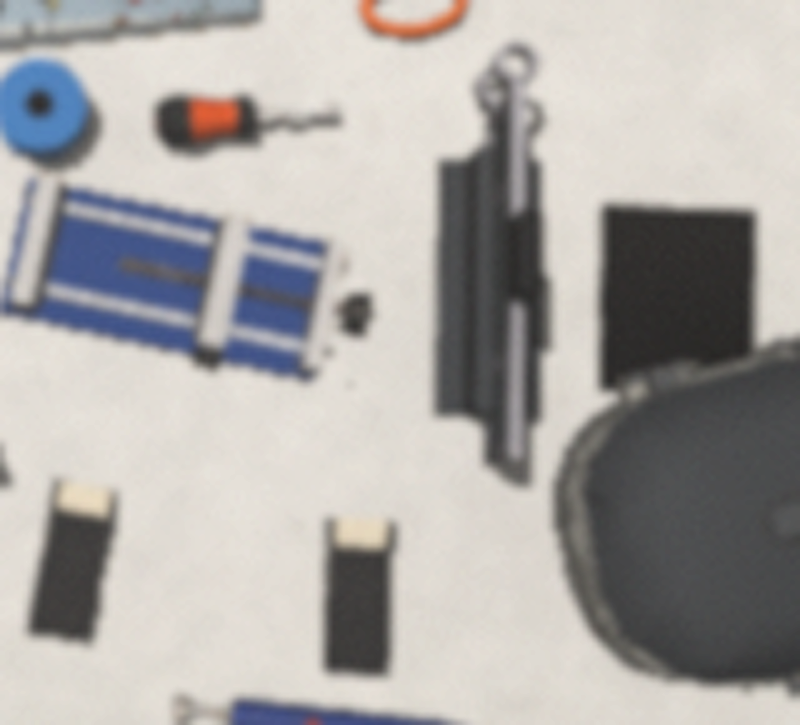

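Run:
```python
import cv2,numpy as np
a=cv2.imread('pics/top0.png');b=cv2.imread('pics/side0.png')
u=lambda a,x,y,w,h,s:cv2.convertScaleAbs(cv2.resize(a[y:y+h,x:x+w],None,fx=s,fy=s,interpolation=cv2.INTER_CUBIC),alpha=1.5)
cv2.imwrite('pics/c3.png',np.vstack([u(a,117,195,115,35,6.9565)[:240,:800],u(b,165,140,114,51,7)[:357,:798].copy() if 0 else cv2.resize(u(b,165,140,114,51,7),(800,358))]))
```

```text
(no output)
```

View pics/c3.png

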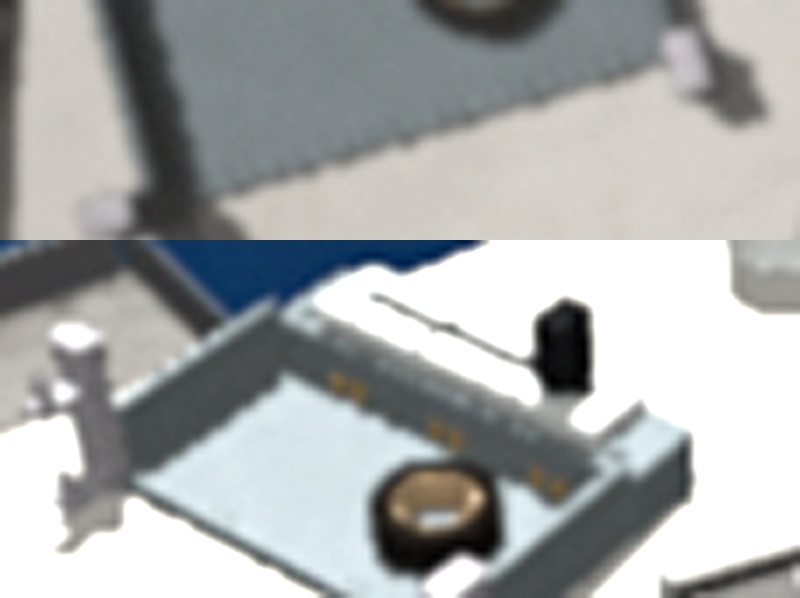

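```bash
cat >> h.py <<'E'
def tr(T,p):
    x,y,a=T; p=np.atleast_2d(p).astype(float)/1000
    return np.c_[x+p[:,0]*np.cos(a)-p[:,1]*np.sin(a),y+p[:,0]*np.sin(a)+p[:,1]*np.cos(a),p[:,2]]
E
python3 - <<'E'
from h import *
from scipy.optimize import least_squares
np.set_printoptions(precision=4,suppress=True)
o=np.array([120,120])
obs=[('top',(132.5,225.5),(-77.5,113,86)),('top',(215.6,203.7),(-83,-111.5,62)),('top',(199.7,148.3),(85,-110,35)),('top',(125.3,170),(85,110,35)),
('side',(176.1,153.8),(-77.5,113,86)),('side',(229.8,187.7),(-83,-111.5,62)),('side',(263.3,167.4),(85,-110,35))]
res=lambda T:np.concatenate([(proj(n,tr(T,p))-uv)[0] for n,uv,p in obs])
s=least_squares(res,[.57,.25,.28],loss='soft_l1'); T=s.x; print('tray',T); print(res(T).reshape(-1,2))
c2=lambda p:np.array(p)/5.+[225,115]
A=back('top',c2([(55,478),(117,488),(95,642),(30,632)]),.008); B=back('top',c2([(327,517),(395,522),(388,673),(325,670)]),.008)
for q in(A,B): 
    d=(q[0]+q[1]-q[2]-q[3])[:2]; print('bat',q.mean(0),np.arctan2(d[1],d[0]),np.linalg.norm(d)/2)
print('mat',back('top',c2([(603,205),(755,211),(602,388)]),.003))
print('tape',back('top',np.array([(400,420)])/6.+o,.025), 'tape left/right',back('top',np.array([(332,420),(470,420)])/6.+o,.025))
print('handle',back('top',c2([(522,257),(522,215),(522,297)]),.115),'leaf end',back('top',c2([(515,462)]),.083),'knT',back('top',c2([(515,65)]),.078),'knL',back('top',c2([(490,92)]),.026))
print('handle side',)
m=tr(T,[(60,y,89.5) for y in(-60,-40,-20,20)]); print('slider px top/side',proj('top',m),proj('side',m))
print('line',back('top',np.array([(205,250),(225,335)])/6.+o,.036))
cl=back('top',c2([(560,480),(760,340),(800,690)]),.1); print('cleaner',cl)
E
```

```text
tray [0.568  0.2485 0.2976]
[[ 0.1619  0.5849]
 [ 0.6829  0.3182]
 [ 0.4167 -0.7607]
 [-0.6791 -0.3649]
 [-0.7629 -0.6581]
 [-0.6268  0.197 ]
 [ 1.1281 -1.1213]]
bat [0.4592 0.0546 0.008 ] -0.1422943859165305 0.08789664676185623
bat [ 0.4403 -0.1069  0.008 ] -0.03435618673067239 0.08558860641544684
mat [[ 0.6663 -0.2507  0.003 ]
 [ 0.6635 -0.3391  0.003 ]
 [ 0.5596 -0.2482  0.003 ]]
tape [[0.5619 0.2051 0.025 ]] tape left/right [[0.5616 0.237  0.025 ]
 [0.5621 0.1722 0.025 ]]
handle [[ 0.6186 -0.1785  0.115 ]
 [ 0.6406 -0.1788  0.115 ]
 [ 0.5977 -0.1783  0.115 ]] leaf end [[ 0.5137 -0.1804  0.083 ]] knT [[ 0.7295 -0.1842  0.078 ]] knL [[ 0.7271 -0.181   0.026 ]]
handle side
slider px top/side [[181.8263 157.6238]
 [174.5829 159.7467]
 [167.3307 161.8721]
 [152.7998 166.1308]] [[246.4918 150.4369]
 [241.5368 148.279 ]
 [236.6644 146.1571]
 [227.1593 142.0176]]
line [[0.6401 0.2963 0.036 ]
 [0.6001 0.2857 0.036 ]]
cleaner [[ 0.5039 -0.2001  0.1   ]
 [ 0.5779 -0.3061  0.1   ]
 [ 0.3969 -0.3221  0.1   ]]
```

Units first: shifts go in shares of 50 mm and turns go in units of 0.1 rad. So -0.15 rad is -1.5.

```bash
echo '[[0.085,0,0,0,0,0,-1.343],[0.085,0,0,0,0,0,-1.343],[0.085,0,0,0,0,-1.5,0],[0.085,0,0,0,0,-1.5,0],[0.085,0,0,0,0,0,0]]' | python3 shift.py
cat > t.py <<'E'
import sys
from h import *
np.set_printoptions(precision=4,suppress=True)
s=ctrl.get_state(); print('t',s['clock'],'p',s['position'],'w',s['gripper_width'],'F',s['ft_force'],'q7',s['q'][[0,5,6]],'\n',R.from_quat(s['tool_rot']).as_matrix())
for a in sys.argv[1:]: print(a,tool(eval('['+a+']')))
E
python3 t.py .565,.205,.10 .565,.205,.006
```

```text
clock: 0.6
position: [0.1648, 0.6274, 0.2295]
tool_rot: [-0.006, 0.989, -0.0, 0.149]
ft_force: [-1.1, -0.3, -1.1]
gripper_width: 0.0846
gripper_force: 0.0
t 0.6 p [0.1648 0.6274 0.2295] w 0.08464429771940724 F [-1.0689 -0.2518 -1.0689] q7 [-1.5308  1.0269 -0.0964] 
 [[-0.9558 -0.0109  0.294 ]
 [-0.0111  0.9999  0.001 ]
 [-0.294  -0.0023 -0.9558]]
.565,.205,.10 [-0.3397 -0.4264  0.241 ]
.565,.205,.006 [-0.3121 -0.4262  0.3309]
```
Position is slightly lagging. Tray is at a radius... fine. The straight path: distance .57 m /.05 = 12 rows. Do z at the end: First horizontal (world) movement: world (0.400,-.4224,0) in tool: compute: R^T*(.4,-.4224,0): x=-.9558*.4+.0111*.4224=-.3776; y=-.0109*.4-.9999*.4224=-.4267; z=.294*.4 -.0004=.1172. 12 rows: each (-.0315,-.0356,.0098): norm .0485 ok. Speed may be limited at joints 70% (q1 at r .65: 0.5/.65 = .77 ok).

Converted, -0.0356 m is -0.712, -0.0315 m is -0.63.

```bash
echo '[[0.085,-0.63,-0.712,0.196,0,0,0],[0.085,-0.63,-0.712,0.196,0,0,0],[0.085,-0.63,-0.712,0.196,0,0,0],[0.085,-0.63,-0.712,0.196,0,0,0],[0.085,-0.63,-0.712,0.196,0,0,0],[0.085,-0.63,-0.712,0.196,0,0,0]]' | python3 shift.py>/dev/null;  echo '[[0.085,-0.63,-0.712,0.196,0,0,0],[0.085,-0.63,-0.712,0.196,0,0,0],[0.085,-0.63,-0.712,0.196,0,0,0],[0.085,-0.63,-0.712,0.196,0,0,0],[0.085,-0.63,-0.712,0.196,0,0,0],[0.085,-0.63,-0.712,0.196,0,0,0],[0.085,0,0,0,0,0,0],[0.085,0,0,0,0,0,0]]' | python3 shift.py
python3 t.py .565,.205,.10 .565,.205,.006
```

```text
clock: 2.0
position: [0.5691, 0.1973, 0.2303]
tool_rot: [0.002, 0.989, -0.0, 0.149]
ft_force: [0.3, 0.6, -0.4]
gripper_width: 0.085
gripper_force: 0.0
t 2.0 p [0.5691 0.1973 0.2303] w 0.08501762057852918 F [ 0.2512  0.5941 -0.3522] q7 [-0.6742  0.6657  1.0587] 
 [[-0.9556  0.0045  0.2946]
 [ 0.0044  1.     -0.001 ]
 [-0.2946  0.0003 -0.9556]]
.565,.205,.10 [0.0423 0.0076 0.1234]
.565,.205,.006 [0.07   0.0076 0.2132]
```

```bash
echo '[[0.085,0.28,0.03,0.854,0,0,0],[0.085,0.28,0.03,0.854,0,0,0],[0.085,0.28,0.03,0.854,0,0,0],[0.085,0.28,0.03,0.854,0,0,0],[0.085,0.28,0.03,0.854,0,0,0],[0.085,0,0,0,0,0,0],[0.085,0,0,0,0,0,0]]' | python3 shift.py
echo '[[0.04,0,0,0,0,0,0],[0.04,0,0,0,0,0,0],[0.04,0,0,0,0,0,0],[0.04,0,0,0,0,0,0],[0.04,0,0,0,0,0,0],[0.04,0,0,0,0,0,0],[0.04,0,0,0,0,0,0]]' | python3 shift.py
```

```text
clock: 2.7
position: [0.5637, 0.2077, 0.0058]
tool_rot: [-0.001, 0.989, -0.0, 0.148]
ft_force: [0.4, -0.8, 1.6]
gripper_width: 0.0848
gripper_force: 0.0
clock: 3.4
position: [0.566, 0.208, 0.0098]
tool_rot: [0.0, 0.988, 0.002, 0.152]
ft_force: [-4.3, 0.5, 9.6]
gripper_width: 0.0574
gripper_force: 61.8
```

```bash
echo '[[0.04,-0.236,0,-0.764,0,0,0],[0.04,-0.236,0,-0.764,0,0,0],[0.04,-0.236,0,-0.764,0,0,0],[0.04,-0.236,0,-0.764,0,0,0],[0.04,-0.236,0,-0.764,0,0,0],[0.04,0,0,0,0,0,0]]' | python3 shift.py | tail -2
R='x'; echo '[[0.04,0,0,0,0.441,0,1.429],[0.04,0,0,0,0.441,0,1.429],[0.04,0,0,0,0.441,0,1.429],[0.04,0,0,0,0.441,0,1.429],[0.04,0,0,0,0.441,0,1.429],[0.04,0,0,0,0.441,0,1.429],[0.04,0,0,0,0.441,0,1.429]]' | python3 shift.py >/dev/null
echo '[[0.04,0,0,0,0.441,0,1.429],[0.04,0,0,0,0.441,0,1.429],[0.04,0,0,0,0.441,0,1.429],[0.04,0,0,0,0.441,0,1.429],[0.04,0,0,0,0.441,0,1.429],[0.04,0,0,0,0.441,0,1.429],[0.04,0,0,0,0.441,0,1.429]]' | python3 shift.py >/dev/null
echo '[[0.04,0,0,0,0.441,0,1.429],[0.04,0,0,0,0.441,0,1.429],[0.04,0,0,0,0.441,0,1.429],[0.04,0,0,0,0.441,0,1.429],[0.04,0,0,0,0.441,0,1.429],[0.04,0,0,0,0.441,0,1.429],[0.04,0,0,0,0.441,0,1.429],[0.04,0,0,0,0,0,0]]' | python3 shift.py 
python3 t.py .610,-.2935,.2
python3 - <<'E'
from h import *
shot('side','s1',(150,60,350,210),4)
E
```

```text
gripper_width: 0.0576
gripper_force: 64.8
clock: 6.2
position: [0.5647, 0.2051, 0.2068]
tool_rot: [0.989, -0.001, -0.148, -0.001]
ft_force: [1.1, -0.7, -0.9]
gripper_width: 0.0567
gripper_force: 64.8
t 6.2 p [0.5647 0.2051 0.2068] w 0.05673816242851809 F [ 1.069  -0.6866 -0.899 ] q7 [-0.9227  1.4394 -1.4764] 
 [[ 0.956  -0.0029 -0.2933]
 [-0.0026 -1.      0.0014]
 [-0.2933 -0.0006 -0.956 ]]
.610,-.2935,.2 [ 0.0466  0.4984 -0.0075]
```

View pics/s1.png

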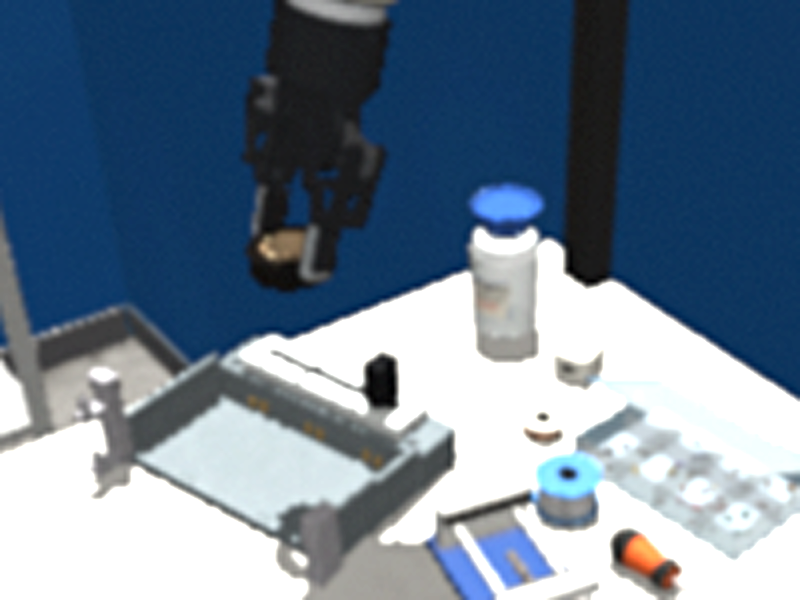

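Converted, 0.0453 m is 0.906, 0.0043 m is 0.086.

```bash
echo '[[0.04,0.086,0.906,-0.014,0,0,0],[0.04,0.086,0.906,-0.014,0,0,0],[0.04,0.086,0.906,-0.014,0,0,0],[0.04,0.086,0.906,-0.014,0,0,0],[0.04,0.086,0.906,-0.014,0,0,0],[0.04,0.086,0.906,-0.014,0,0,0]]' | python3 shift.py >/dev/null
echo '[[0.04,0.086,0.906,-0.014,0,0,0],[0.04,0.086,0.906,-0.014,0,0,0],[0.04,0.086,0.906,-0.014,0,0,0],[0.04,0.086,0.906,-0.014,0,0,0],[0.04,0.086,0.906,-0.014,0,0,0],[0.04,0,0,0,0,0,0],[0.04,0,0,0,0,0,0]]' | python3 shift.py 
python3 t.py .610,-.2935,.2 .610,-.2935,.01
python3 - <<'E'
from h import *
shot('side','s2',(270,140,420,260),5)
E
```

```text
clock: 7.55
position: [0.6121, -0.2925, 0.1994]
tool_rot: [0.989, 0.001, -0.149, -0.0]
ft_force: [-0.2, -0.1, -0.3]
gripper_width: 0.0572
gripper_force: 64.8
t 7.55 p [ 0.6121 -0.2925  0.1994] w 0.05722855862004116 F [-0.1509 -0.071  -0.2692] q7 [-0.1518  1.4606 -0.8183] 
 [[ 0.9558  0.0013 -0.2939]
 [ 0.0015 -1.      0.0005]
 [-0.2939 -0.0009 -0.9558]]
.610,-.2935,.2 [-0.0022  0.001   0.    ]
.610,-.2935,.01 [0.0537 0.0012 0.1817]
```

View pics/s2.png

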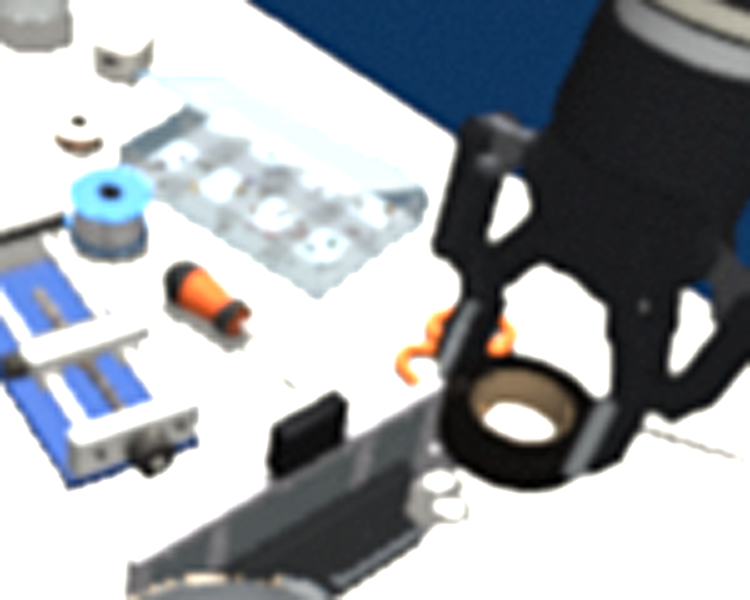

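Run:
```python
from h import *
print(back('side',[(375,222),(375.5,222.5)],.213), ctrl.get_state()['position'])
```

```text
[[ 0.61370765 -0.29583093  0.213     ]
 [ 0.61344707 -0.29730187  0.213     ]] [ 0.61284637 -0.29056251  0.19925809]
```

```bash
echo '[[0.04,0.22,0.004,0.728,0,0,0],[0.04,0.22,0.004,0.728,0,0,0],[0.04,0.22,0.004,0.728,0,0,0],[0.04,0.22,0.004,0.728,0,0,0],[0.04,0.22,0.004,0.69,0,0,0],[0.04,0,0,0,0,0,0],[0.04,0,0,0,0,0,0],[0.04,0,0,0,0,0,0]]' | python3 shift.py
```

```text
clock: 8.4
position: [0.6134, -0.292, 0.0132]
tool_rot: [0.989, 0.001, -0.148, 0.001]
ft_force: [0.5, 0.1, -0.2]
gripper_width: 0.0575
gripper_force: 76.6
```

```bash
echo '[[0.04,0.024,0,0.08,0,0,0],[0.04,0,0,0,0,0,0],[0.04,0,0,0,0,0,0],[0.075,0,0,0,0,0,0],[0.075,0,0,0,0,0,0],[0.075,0,0,0,0,0,0],[0.075,0,0,0,0,0,0],[0.075,0,0,0,0,0,0]]' | python3 shift.py 
echo '[[0.075,-0.236,0,-0.764,0,0,0],[0.075,-0.236,0,-0.764,0,0,0],[0.085,-0.236,0,-0.764,0,0,0],[0.085,-0.236,0,-0.764,0,0,0],[0.085,-0.236,0,-0.764,0,0,0],[0.085,0,0,0,0,1.492,0],[0.085,0,0,0,0,1.492,0],[0.085,0,0,0,0,0,0]]' | python3 shift.py 
python3 t.py .4403,-.1069,.1
```

```text
clock: 9.2
position: [0.612, -0.2924, 0.0068]
tool_rot: [0.989, 0.0, -0.149, 0.0]
ft_force: [0.2, -0.1, 0.1]
gripper_width: 0.0746
gripper_force: 0.0
clock: 10.0
position: [0.6065, -0.2942, 0.2077]
tool_rot: [1.0, -0.003, 0.001, -0.001]
ft_force: [-1.6, -0.8, -0.1]
gripper_width: 0.085
gripper_force: 0.0
t 10.0 p [ 0.6065 -0.2942  0.2077] w 0.08504349833231997 F [-1.6261 -0.8281 -0.1244] q7 [-0.19    1.1497 -0.7233] 
 [[ 1.     -0.007   0.0013]
 [-0.007  -1.      0.0024]
 [ 0.0013 -0.0024 -1.    ]]
.4403,-.1069,.1 [-0.1676 -0.1859  0.108 ]
```

```bash
cat > bat.py <<'E'
from h import *
np.set_printoptions(precision=4,suppress=True)
im=ctrl.get_image('top'); cv2.imwrite('pics/last.png',im)
g=im.max(2); m=(g<75).astype(np.uint8); m[:200]=0
n,l,st,c=cv2.connectedComponentsWithStats(m)
for i in range(1,n):
    if 150<st[i,4]<1200:
        r=cv2.minAreaRect(np.argwhere(l==i)[:,::-1].astype(np.float32)); b=back('top',cv2.boxPoints(r),.008)
        e=[b[1]-b[0],b[2]-b[1]]; e=max(e,key=np.linalg.norm); a=np.arctan2(e[1],e[0]); a=(a+np.pi/2)%np.pi-np.pi/2
        print(c[i],st[i,4],b.mean(0)[:2],'yaw',a,[np.linalg.norm(b[1]-b[0]),np.linalg.norm(b[2]-b[1])])
E
python3 bat.py
python3 - <<'E'
import cv2
im=cv2.imread('pics/last.png')[115:260,225:385]
cv2.imwrite('pics/l1.png',cv2.convertScaleAbs(cv2.resize(im,None,fx=5,fy=4.1,interpolation=cv2.INTER_CUBIC),alpha=1.6))
E
```

```text
[141.4063 219.346 ] 315 [0.4767 0.3398] yaw 0.394051047647094 [np.float64(0.04026501292701972), np.float64(0.12091880143003059)]
[238.7133 229.8077] 286 [0.4512 0.0578] yaw -0.17477272643825903 [np.float64(0.06802111115084906), np.float64(0.03374951855641562)]
[296.21 236.72] 300 [ 0.4321 -0.1047] yaw -0.005890435261630245 [np.float64(0.03411562253593039), np.float64(0.0674199568167198)]
```

Converted, -0.0312 m is -0.624, -0.0278 m is -0.556, 0.015 rad is 0.15.

```bash
echo '[[0.085,-0.556,-0.624,0,0,0,0.15],[0.085,-0.556,-0.624,0,0,0,0],[0.085,-0.556,-0.624,0,0,0,0],[0.085,-0.556,-0.624,0,0,0,0],[0.085,-0.556,-0.624,0,0,0,0],[0.085,-0.556,-0.624,0,0,0,0],[0.085,0,0,0,0,0,0],[0.085,0,0,0,0,0,0]]' | python3 shift.py 
python3 t.py .441,-.106,.003
```

```text
clock: 10.85
position: [0.4485, -0.1017, 0.2075]
tool_rot: [1.0, -0.005, 0.0, 0.0]
ft_force: [0.3, -0.8, 0.4]
gripper_width: 0.0848
gripper_force: 0.0
t 10.85 p [ 0.4485 -0.1017  0.2075] w 0.08480854547197847 F [ 0.3416 -0.7643  0.3689] q7 [-0.8117  0.9197 -1.0699] 
 [[ 1.     -0.0099  0.0008]
 [-0.0099 -1.     -0.0001]
 [ 0.0008  0.0001 -1.    ]]
.441,-.106,.003 [-0.0076  0.0043  0.2044]
```

```bash
echo '[[0.085,-0.076,0.044,0.82,0,0,0],[0.085,-0.076,0.042,0.82,0,0,0],[0.085,0,0,0.82,0,0,0],[0.085,0,0,0.82,0,0,0],[0.085,0,0,0.78,0,0,0],[0.085,0,0,0,0,0,0],[0.085,0,0,0,0,0,0]]' | python3 shift.py 
echo '[[0.025,0,0,0,0,0,0],[0.025,0,0,0,0,0,0],[0.025,0,0,0,0,0,0],[0.025,0,0,0,0,0,0],[0.025,0,0,0,0,0,0],[0.025,0,0,0,0,0,0],[0.025,0,0,0,0,0,0],[0.025,0,0,0,0,0,0]]' | python3 shift.py 
echo '[[0.025,0,0,-0.8,0,0,0],[0.025,0,0,-0.8,0,0,0],[0.025,0,0,-0.8,0,0,0],[0.025,0,0,-0.8,0,0,0],[0.025,0,0,0,0,0,0],[0.025,0,0,0,0,0,0]]' | python3 shift.py
python3 - <<'E'
from h import *
print('slots',tr((.568,.2485,.297),[(-17.5,y,6) for y in(-45,45,0)]))
E
python3 t.py
```

```text
clock: 11.55
position: [0.44, -0.1096, 0.0038]
tool_rot: [1.0, -0.008, -0.001, 0.001]
ft_force: [0.2, -0.1, -0.5]
gripper_width: 0.0851
gripper_force: 0.0
clock: 12.35
position: [0.4406, -0.1072, 0.0054]
tool_rot: [1.0, -0.007, 0.001, -0.001]
ft_force: [-2.9, 0.9, 14.0]
gripper_width: 0.0336
gripper_force: 58.3
clock: 12.95
position: [0.44, -0.1064, 0.1645]
tool_rot: [1.0, -0.006, 0.001, -0.001]
ft_force: [0.4, -0.5, -0.2]
gripper_width: 0.033
gripper_force: 59.6
slots [[0.56443555 0.20034873 0.006     ]
 [0.53809679 0.28640842 0.006     ]
 [0.55126617 0.24337857 0.006     ]]
t 12.95 p [ 0.44   -0.1064  0.1645] w 0.03299422755503197 F [ 0.3925 -0.5206 -0.2413] q7 [-0.7262  0.8334 -0.9655] 
 [[ 0.9999 -0.0126  0.002 ]
 [-0.0126 -0.9999  0.0019]
 [ 0.002  -0.002  -1.    ]]
```

```bash
echo '[[0.025,0.344,-0.88,0,0,0,0],[0.025,0.344,-0.88,0,0,0,0],[0.025,0.344,-0.88,0,0,0,0],[0.025,0.344,-0.88,0,0,0,0],[0.025,0.344,-0.88,0,0,0,0],[0.025,0.344,-0.88,0,0,0,0],[0.025,0.344,-0.88,0,0,0,0]]' | python3 shift.py >/dev/null
echo '[[0.025,0,0,0,0,0,-1.03],[0.025,0,0,0,0,0,-1.03],[0.025,0,0,0,0,0,-1.03],[0.025,0,0,0,0,0,0],[0.025,0,0,0,0,0,0]]' | python3 shift.py
python3 t.py .5644,.2003,.0125
```

```text
clock: 14.15
position: [0.5636, 0.1983, 0.1626]
tool_rot: [0.989, 0.145, -0.001, 0.0]
ft_force: [-0.2, -0.3, -1.0]
gripper_width: 0.033
gripper_force: 59.7
t 14.15 p [0.5636 0.1983 0.1626] w 0.03295850337306265 F [-0.2144 -0.3164 -1.0402] q7 [-1.0217  0.9735 -1.2106] 
 [[ 0.9577  0.2876 -0.0023]
 [ 0.2876 -0.9577 -0.0006]
 [-0.0024 -0.0001 -1.    ]]
.5644,.2003,.0125 [ 0.0017 -0.0017  0.1501]
```

Converted, 0.04 m is 0.8, 0.03 m is 0.6.

```bash
echo '[[0.025,0.016,-0.016,0.8,0,0,0],[0.025,0.016,-0.016,0.8,0,0,0],[0.025,0,0,0.8,0,0,0],[0.025,0,0,0.6,0,0,0],[0.025,0,0,0,0,0,0],[0.025,0,0,0,0,0,0]]' | python3 shift.py
echo '[[0.05,0,0,0,0,0,0],[0.05,0,0,0,0,0,0],[0.05,0,0,0,0,0,0],[0.05,0,0,0,0,0,0]]' | python3 shift.py
echo '[[0.05,0,0,-0.8,0,0,0],[0.05,0,0,-0.8,0,0,0],[0.085,0,0,-0.8,0,0,0],[0.085,0,0,-0.8,0,0,0],[0.085,0,0,0,0,0,0],[0.085,0,0,0,0,0,0]]' | python3 shift.py 
python3 t.py .460,.0545,.004
```

```text
clock: 14.75
position: [0.5651, 0.2001, 0.0133]
tool_rot: [0.989, 0.146, -0.001, 0.001]
ft_force: [0.3, -0.7, -0.9]
gripper_width: 0.0329
gripper_force: 115.1
clock: 15.15
position: [0.5656, 0.2011, 0.0145]
tool_rot: [0.989, 0.147, 0.0, -0.0]
ft_force: [-0.5, -0.5, 0.0]
gripper_width: 0.0499
gripper_force: 0.0
clock: 15.75
position: [0.5656, 0.2013, 0.1748]
tool_rot: [0.989, 0.147, 0.001, -0.001]
ft_force: [-0.7, -0.7, -0.3]
gripper_width: 0.0852
gripper_force: 0.0
t 15.75 p [0.5656 0.2013 0.1748] w 0.08518922368426232 F [-0.659  -0.6984 -0.2882] q7 [-1.0336  0.9927 -1.2181] 
 [[ 0.9568  0.2909  0.0014]
 [ 0.2908 -0.9568  0.0019]
 [ 0.0019 -0.0014 -1.    ]]
.460,.0545,.004 [-0.1441  0.11    0.1704]
```

```bash
python3 bat.py
```

```bash
cat > bats.py <<'E'
from h import *
np.set_printoptions(precision=4,suppress=True)
for im in (cv2.imread('pics/side0.png'),ctrl.get_image('side')):
    m=(im.max(2)<90).astype(np.uint8); n,l,st,c=cv2.connectedComponentsWithStats(m)
    for i in range(1,n):
        if 100<st[i,4]<900 and 180<c[i][0]<300 and 200<c[i][1]<300: print(c[i],st[i,4],back('side',[c[i]],.008)[0][:2])
E
python3 bats.py
```

```text
[221.1494 225.8889] 261 [0.4493 0.0505]
[248.4081 268.6324] 370 [ 0.4302 -0.1116]
[221.3547 225.3575] 358 [0.4508 0.0519]
```

Units first: shifts go in shares of 50 mm and turns go in units of 0.1 rad. So -0.036 m is -0.72, 0.0275 m is 0.55, 0.147 rad is 1.47.

```bash
echo '[[0.085,-0.72,0.55,0,0,0,0],[0.085,-0.72,0.55,0,0,0,0],[0.085,-0.72,0.55,0,0,0,0],[0.085,-0.72,0.55,0,0,0,0],[0.085,0,0,0,0,0,1.47],[0.085,0,0,0,0,0,1.47],[0.085,0,0,0,0,0,1.47],[0.085,0,0,0,0,0,0]]' | python3 shift.py
echo '[[0.085,0,0,0,0,0,0]]' | python3 shift.py>/dev/null
python3 t.py .460,.0545,.005
```

```text
clock: 16.65
position: [0.4587, 0.0534, 0.1728]
tool_rot: [0.997, -0.073, -0.001, 0.001]
ft_force: [-1.2, 0.6, 0.2]
gripper_width: 0.0851
gripper_force: 0.0
t 16.75 p [0.459  0.0536 0.1731] w 0.08507135264549795 F [-0.0888  0.7332 -0.4469] q7 [-1.1041  0.8715 -1.4309] 
 [[ 0.9898 -0.1421 -0.0016]
 [-0.1421 -0.9898 -0.0014]
 [-0.0014  0.0016 -1.    ]]
.460,.0545,.005 [ 0.0011 -0.0013  0.1681]
```

Converted, 0.042 m is 0.84, -0.001 m is -0.02.

```bash
echo '[[0.085,0.02,-0.02,0.84,0,0,0],[0.085,0,0,0.84,0,0,0],[0.085,0,0,0.84,0,0,0],[0.085,0,0,0.84,0,0,0],[0.085,0,0,0,0,0,0],[0.085,0,0,0,0,0,0]]' | python3 shift.py 
echo '[[0.025,0,0,0,0,0,0],[0.025,0,0,0,0,0,0],[0.025,0,0,0,0,0,0],[0.025,0,0,0,0,0,0],[0.025,0,0,0,0,0,0],[0.025,0,0,0,0,0,0],[0.025,0,0,0,0,0,0],[0.025,0,0,0,0,0,0]]' | python3 shift.py 
echo '[[0.025,0,0,-0.8,0,0,0],[0.025,0,0,-0.8,0,0,0],[0.025,0,0,-0.8,0,0,0],[0.025,0,0,-0.8,0,0,0],[0.025,0,0,0,0,0,0],[0.025,0,0,0,0,0,0]]' | python3 shift.py 
python3 t.py .5381,.2864,.165
```

```text
clock: 17.35
position: [0.4605, 0.0536, 0.006]
tool_rot: [0.997, -0.073, -0.001, 0.0]
ft_force: [0.8, 0.1, 0.1]
gripper_width: 0.0848
gripper_force: 0.0
clock: 18.15
position: [0.4629, 0.0545, 0.0081]
tool_rot: [0.997, -0.073, 0.002, -0.001]
ft_force: [-2.4, 0.2, 20.9]
gripper_width: 0.0255
gripper_force: 10.2
clock: 18.75
position: [0.4609, 0.0555, 0.1666]
tool_rot: [0.997, -0.072, 0.001, -0.001]
ft_force: [-0.1, 0.5, -0.5]
gripper_width: 0.0253
gripper_force: 0.0
t 18.75 p [0.4609 0.0555 0.1666] w 0.025298215534815715 F [-0.0658  0.485  -0.5316] q7 [-1.0896  0.8591 -1.4163] 
 [[ 0.9895 -0.1444  0.0014]
 [-0.1444 -0.9895  0.0024]
 [ 0.0011 -0.0026 -1.    ]]
.5381,.2864,.165 [ 0.0431 -0.2397  0.0023]
```

```bash
python3 bats.py; python3 -c "
from h import *
shot('side','s3',(165,135,315,250),5)"
```

```text
[221.1494 225.8889] 261 [0.4493 0.0505]
[248.4081 268.6324] 370 [ 0.4302 -0.1116]
[220.9104 225.9254] 268 [0.4487 0.0508]
[219.1228 271.1467] 334 [ 0.3689 -0.0756]
```

View pics/s3.png

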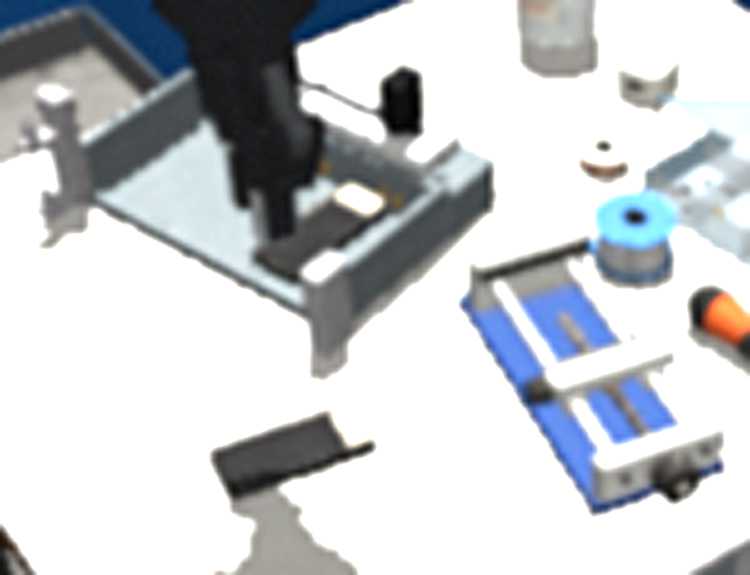

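```bash
echo '[[0.085,0,0,0.82,0,0,0],[0.085,0,0,0.82,0,0,0],[0.085,0,0,0.6,0,0,0],[0.085,0,0,0.6,0,0,0],[0.085,0,0,0.44,0,0,0],[0.085,0,0,0,0,0,0],[0.085,0,0,0,0,0,0]]' | python3 shift.py 
echo '[[0.025,0,0,0,0,0,0],[0.025,0,0,0,0,0,0],[0.025,0,0,0,0,0,0],[0.025,0,0,0,0,0,0],[0.025,0,0,0,0,0,0],[0.025,0,0,0,0,0,0],[0.025,0,0,0,0,0,0],[0.025,0,0,0,0,0,0]]' | python3 shift.py
```

```text
clock: 19.55
position: [0.4599, 0.0536, 0.0013]
tool_rot: [0.997, -0.074, -0.001, 0.001]
ft_force: [-0.2, -0.2, 0.8]
gripper_width: 0.0854
gripper_force: 0.0
clock: 20.35
position: [0.4611, 0.0549, 0.0029]
tool_rot: [0.997, -0.073, 0.0, -0.001]
ft_force: [-2.1, 1.0, 9.3]
gripper_width: 0.035
gripper_force: 58.7
```

```bash
echo '[[0.025,0,0,-0.8,0,0,0],[0.025,0,0,-0.8,0,0,0],[0.025,0,0,-0.8,0,0,0],[0.025,0,0,-0.8,0,0,0]]' | python3 shift.py >/dev/null
echo '[[0.025,0.144,-0.8,0,0,0,0],[0.025,0.144,-0.8,0,0,0,0],[0.025,0.144,-0.8,0,0,0,0],[0.025,0.144,-0.8,0,0,0,0],[0.025,0.144,-0.8,0,0,0,0],[0.025,0.144,-0.8,0,0,0,0]]' | python3 shift.py |tail -2
echo '[[0.025,0,0,0,0,0,-1.47],[0.025,0,0,0,0,0,-1.47],[0.025,0,0,0,0,0,-1.47],[0.025,0,0,0,0,0,0],[0.025,0,0,0,0,0,0]]' | python3 shift.py 
python3 t.py .5381,.2864,.01
```

```text
gripper_width: 0.0346
gripper_force: 60.7
clock: 21.85
position: [0.5383, 0.2857, 0.1621]
tool_rot: [0.989, 0.145, -0.0, -0.0]
ft_force: [0.2, 0.0, -0.4]
gripper_width: 0.0345
gripper_force: 60.7
t 21.85 p [0.5383 0.2857 0.1621] w 0.03452255816636496 F [ 0.1979  0.0372 -0.3987] q7 [-1.1588  0.9843 -1.3571] 
 [[ 0.9579  0.2871 -0.0002]
 [ 0.2871 -0.9579  0.0006]
 [-0.     -0.0007 -1.    ]]
.5381,.2864,.01 [ 0.0001 -0.0006  0.1521]
```

Converted, 0.04 m is 0.8, 0.032 m is 0.64.

```bash
echo '[[0.025,0,0,0.8,0,0,0],[0.025,0,0,0.8,0,0,0],[0.025,0,0,0.8,0,0,0],[0.025,0,0,0.64,0,0,0],[0.025,0,0,0,0,0,0],[0.025,0,0,0,0,0,0]]' | python3 shift.py
echo '[[0.05,0,0,0,0,0,0],[0.05,0,0,0,0,0,0],[0.05,0,0,0,0,0,0],[0.05,0,0,0,0,0,0]]' | python3 shift.py
echo '[[0.05,0,0,-0.8,0,0,0],[0.05,0,0,-0.8,0,0,0],[0.085,0,0,-0.8,0,0,0],[0.085,0,0,-0.8,0,0,0],[0.085,0,0,-0.8,0,0,0],[0.085,0,0,0,0,0,1.5],[0.085,0,0,0,0,0,1.47],[0.085,0,0,0,0,0,0]]' | python3 shift.py 
python3 t.py .6185,-.1805,.21
```

```text
clock: 22.45
position: [0.5383, 0.2853, 0.0093]
tool_rot: [0.989, 0.146, -0.0, 0.001]
ft_force: [-0.2, 0.0, -0.5]
gripper_width: 0.0345
gripper_force: 84.0
clock: 22.85
position: [0.5384, 0.2859, 0.0102]
tool_rot: [0.989, 0.147, 0.0, -0.0]
ft_force: [-0.1, 0.0, -0.7]
gripper_width: 0.05
gripper_force: 0.0
clock: 23.65
position: [0.5382, 0.2859, 0.2101]
tool_rot: [1.0, -0.001, 0.0, -0.0]
ft_force: [0.6, -0.4, 0.1]
gripper_width: 0.0848
gripper_force: 0.0
t 23.65 p [0.5382 0.2859 0.2101] w 0.08482766053130367 F [ 0.6253 -0.3995  0.1099] q7 [-1.2384  1.0848 -1.6456] 
 [[ 1.     -0.0026  0.0002]
 [-0.0026 -1.      0.0002]
 [ 0.0002 -0.0002 -1.    ]]
.6185,-.1805,.21 [0.0815 0.4662 0.    ]
```

Converted, 0.0466 m is 0.932, 0.0081 m is 0.162.

```bash
echo '[[0.06,0.164,0.932,0,0,0,0],[0.06,0.162,0.932,0,0,0,0],[0.06,0.162,0.932,0,0,0,0],[0.06,0.162,0.932,0,0,0,0],[0.06,0.162,0.932,0,0,0,0]]' | python3 shift.py>/dev/null
echo '[[0.06,0.164,0.932,0,0,0,0],[0.06,0.162,0.932,0,0,0,0],[0.06,0.162,0.932,0,0,0,0],[0.06,0.162,0.932,0,0,0,0],[0.06,0.162,0.932,0,0,0,0],[0.06,0,0,0,0,0,0],[0.06,0,0,0,0,0,0]]' | python3 shift.py>/dev/null
python3 t.py .6185,-.1805,.0805
python3 -c "
from h import *
a=ctrl.get_image('top');b=ctrl.get_image('side')
u=lambda a,x,y,w,h,s:cv2.convertScaleAbs(cv2.resize(a[y:y+h,x:x+w],None,fx=s,fy=s,interpolation=cv2.INTER_CUBIC),alpha=1.5)
cv2.imwrite('pics/top4.png',a)
cv2.imwrite('pics/m4.png',np.hstack([u(a,115,140,120,105,4)[:420],u(b,265,110,80,105,4)]))"
```

```text
t 24.85 p [ 0.6178 -0.1824  0.2095] w 0.0601149064760553 F [ 0.0906 -0.4377 -0.2203] q7 [-0.4029  1.1201 -0.8788] 
 [[ 1.     -0.0033 -0.0009]
 [-0.0033 -1.     -0.0001]
 [-0.0009  0.0001 -1.    ]]
.6185,-.1805,.0805 [ 0.0008 -0.002   0.129 ]
```

View pics/m4.png

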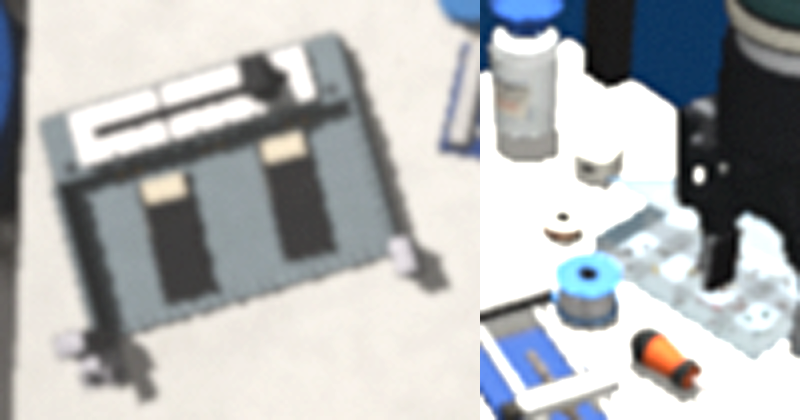

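```bash
echo '[[0.06,0,-0.03,0.6,0,0,0],[0.06,0,0,0.8,0,0,0],[0.06,0,0,0.8,0,0,0],[0.06,0,0,0.38,0,0,0],[0.06,0,0,0,0,0,0],[0.06,0,0,0,0,0,0]]' | python3 shift.py
echo '[[0,0,0,0,0,0,0],[0,0,0,0,0,0,0],[0,0,0,0,0,0,0],[0,0,0,0,0,0,0],[0,0,0,0,0,0,0],[0,0,0,0,0,0,0]]' | python3 shift.py
python3 -c "
from h import *
np.set_printoptions(precision=4,suppress=True)
c=lambda p:np.array(p)/4.+[115,140]
T=(.568,.2485,.2976)
print('pin obs',back('top',c([(93,375)]),.08),'model',tr(T,[(-102,110,80)]))
print('posts obs',back('top',c([(70,345)]),.086),back('top',c([(401,250)]),.062),'model',tr(T,[(-77.5,113,86),(-83,-111.5,62)]))
print('rear corners obs',back('top',c([(42,122),(340,36)]),.035),tr(T,[(85,110,35),(85,-110,35)]))
print('line',back('top',c([(155,90),(168,138)]),.036), tr(T,[(60,20,36),(60,-59,36)]))
"
```

```text
clock: 25.55
position: [0.6194, -0.1787, 0.0819]
tool_rot: [1.0, -0.0, 0.001, 0.0]
ft_force: [0.5, -0.9, 0.7]
gripper_width: 0.06
gripper_force: 0.0
clock: 26.15
position: [0.6192, -0.1824, 0.0824]
tool_rot: [1.0, -0.002, 0.002, 0.002]
ft_force: [0.7, -4.6, 2.4]
gripper_width: 0.0132
gripper_force: 58.8
pin obs [[0.4407 0.3203 0.08  ]] model [[0.4382 0.3238 0.08  ]]
posts obs [[0.4604 0.3342 0.086 ]] [[0.5255 0.1204 0.062 ]] model [[0.4608 0.3338 0.086 ]
 [0.5213 0.1176 0.062 ]]
rear corners obs [[0.6146 0.376  0.035 ]
 [0.6774 0.1685 0.035 ]] [[0.617  0.3786 0.035 ]
 [0.6815 0.1683 0.035 ]]
line [[0.6377 0.2974 0.036 ]
 [0.6039 0.2872 0.036 ]] [[0.6195 0.2852 0.036 ]
 [0.6427 0.2097 0.036 ]]
```

```bash
echo '[[0,0,0,-0.2,0,0,0],[0,0,0,-0.4,0,0,0],[0,0,0,-0.6,0,0,0],[0,0,0,-0.6,0,0,0],[0,0,0,-0.8,0,0,0],[0,0,0,-0.8,0,0,0],[0,0,0,0,0,0,0]]' | python3 shift.py
python3 t.py .50,-.06,.25
```

```text
clock: 26.85
position: [0.6208, -0.1806, 0.2565]
tool_rot: [1.0, -0.001, 0.004, 0.001]
ft_force: [0.2, -1.6, -2.4]
gripper_width: 0.013
gripper_force: 59.2
t 26.85 p [ 0.6208 -0.1806  0.2565] w 0.013047836246536913 F [ 0.2462 -1.6176 -2.4347] q7 [-0.4305  1.1886 -0.9108] 
 [[ 1.     -0.0024  0.0089]
 [-0.0024 -1.     -0.0016]
 [ 0.0089  0.0016 -1.    ]]
.50,-.06,.25 [-0.1212 -0.1203  0.0053]
```

Converted, -0.0242 m is -0.484, -0.0241 m is -0.482, -0.07 rad is -0.7.

```bash
echo '[[0,-0.4,-0.4,0,0,0,0],[0,-0.484,-0.482,0,0,0,0],[0,-0.484,-0.482,0,0,0,0],[0,-0.484,-0.482,0,0,0,0],[0,-0.484,-0.482,0,0,0,0],[0,0,0,0,0,0,0],[0,0,0,0,0,0,-0.7]]' | python3 shift.py>/dev/null
echo '[[0,0,0,0,0,0,-1.2],[0,0,0,0,0,0,-1.4],[0,0,0,0,0,0,-1.4],[0,0,0,0,0,0,-1.4],[0,0,0,0,0,0,-1.4],[0,0,0,0,0,0,-1.4],[0,0,0,0,0,0,-1.4]]' | python3 shift.py>/dev/null
echo '[[0,0,0,0,0,0,-1.4],[0,0,0,0,0,0,-1.4],[0,0,0,0,0,0,-1.4],[0,0,0,0,0,0,-1.4],[0,0,0,0,0,0,-1.4],[0,0,0,0,0,0,-1.2],[0,0,0,0,0,0,-0.61],[0,0,0,0,0,0,0]]' | python3 shift.py
echo '[[0,0,0,0,0,0,0],[0,0,0,0,0,0,0]]' | python3 shift.py>/dev/null
python3 t.py .44,.20,.25
```

```text
clock: 29.05
position: [0.5017, -0.0628, 0.2503]
tool_rot: [0.578, 0.816, -0.0, -0.0]
ft_force: [0.3, -0.7, -3.1]
gripper_width: 0.0132
gripper_force: 59.7
t 29.25 p [ 0.5019 -0.0625  0.2506] w 0.013644981759768991 F [ 0.4231 -0.4365 -2.6421] q7 [-0.5548  1.0126  0.5742] 
 [[-0.3302  0.9439 -0.0006]
 [ 0.9439  0.3302 -0.    ]
 [ 0.0002 -0.0006 -1.    ]]
.44,.20,.25 [0.2683 0.0283 0.0006]
```

Converted, 0.038 rad is 0.38.

```bash
echo '[[0,0,0,0,0,0,0.38],[0,0,0,0,0,0,0]]' | python3 shift.py>/dev/null; python3 t.py .4275,.2053,.1064
```

```text
t 29.45 p [ 0.502  -0.0623  0.2507] w 0.013540173427682082 F [ 0.0071  0.7029 -2.8741] q7 [-0.5606  1.0129  0.5385] 
 [[-0.2948  0.9556 -0.0004]
 [ 0.9556  0.2948 -0.0001]
 [ 0.0001 -0.0004 -1.    ]]
.4275,.2053,.1064 [0.2777 0.0078 0.1443]
```

```bash
echo '[[0,0.794,0.022,0,0,0,0],[0,0.794,0.022,0,0,0,0],[0,0.794,0.022,0,0,0,0],[0,0.794,0.022,0,0,0,0],[0,0.794,0.022,0,0,0,0],[0,0.794,0.022,0,0,0,0],[0,0.794,0.022,0,0,0,0],[0,0,0,0,0,0,0]]' | python3 shift.py|sed -n 2p
echo '[[0,0,0,0.578,0,0,0],[0,0,0,0.578,0,0,0],[0,0,0,0.578,0,0,0],[0,0,0,0.578,0,0,0],[0,0,0,0.574,0,0,0],[0,0,0,0,0,0,0],[0,0,0,0,0,0,0],[0,0,0,0,0,0,0]]' | python3 shift.py
python3 t.py
python3 -c "
from h import *
a=ctrl.get_image('top');b=ctrl.get_image('side')
cv2.imwrite('pics/ta.png',a);cv2.imwrite('pics/sa.png',b)
u=lambda a,x,y,w,h,s:cv2.convertScaleAbs(cv2.resize(a[y:y+h,x:x+w],None,fx=s,fy=s,interpolation=cv2.INTER_CUBIC),alpha=1.5)
cv2.imwrite('pics/m5.png',np.hstack([u(a,120,200,50,70,8),u(b,150,135,50,70,8)]))"
```

```text
position: [0.4252, 0.2112, 0.2507]
clock: 31.05
position: [0.4284, 0.2058, 0.1079]
tool_rot: [0.594, 0.805, 0.001, 0.0]
ft_force: [0.2, 1.3, -2.4]
gripper_width: 0.0129
gripper_force: 59.6
t 31.05 p [0.4284 0.2058 0.1079] w 0.012940644412798708 F [ 0.1976  1.3391 -2.4077] q7 [-0.9084  0.671   0.0417] 
 [[-0.2954  0.9554  0.002 ]
 [ 0.9554  0.2954  0.0015]
 [ 0.0008  0.0024 -1.    ]]
```

View pics/m5.png

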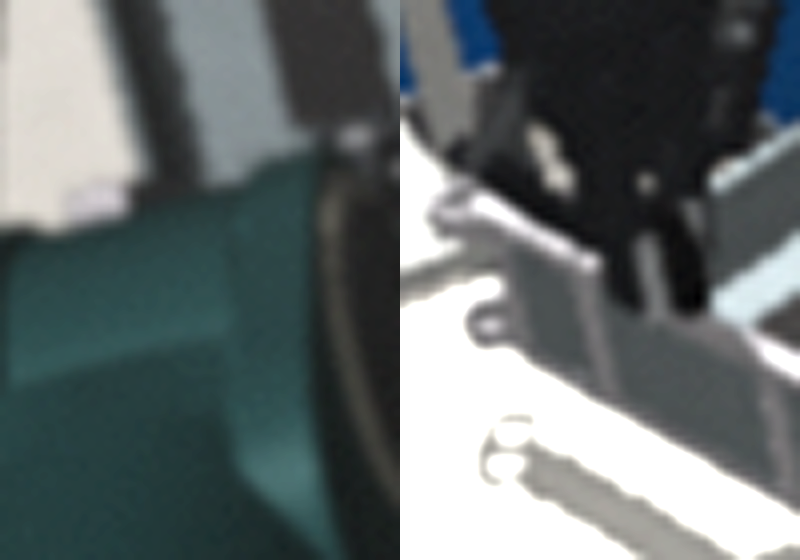

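```bash
python3 -c "
from h import *
np.set_printoptions(precision=4,suppress=True)
print('kn obs',back('side',[(156.9,160.6),(160.9,175.6)],[.1035,.0515]))
p=np.array([.4284,.2058]); print('pred',p+.110*np.array([-.2954,.9554]))
print('pin obs side',back('side',[(174.3,161.1)],.080), 'proj pin model', proj('side',[[.4382,.3238,.08],[.439,.322,.08],[.4382,.3238,.066],[.4382,.3238,.028]]))
a=cv2.imread('pics/side0.png')[145:185,162:192]
cv2.imwrite('pics/pin.png',cv2.convertScaleAbs(cv2.resize(a,None,fx=14,fy=14,interpolation=cv2.INTER_CUBIC),alpha=1.2))"
```

```text
kn obs [[0.3926 0.3067 0.1035]
 [0.391  0.3009 0.0515]]
pred [0.3959 0.3109]
pin obs side [[0.443  0.3056 0.08  ]] proj pin model [[170.3338 158.8283]
 [170.8226 159.0135]
 [171.1992 162.5005]
 [173.4748 172.1558]]
```

View pics/pin.png

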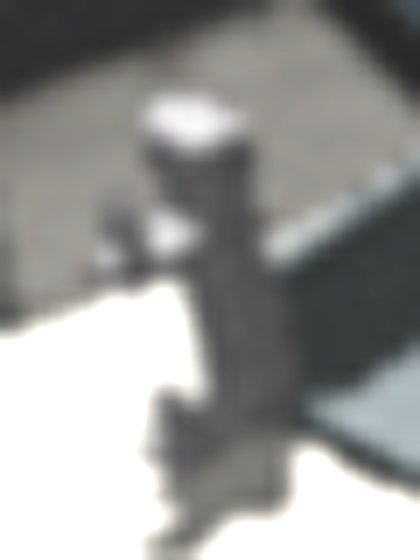

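Converted, 0.015 m is 0.3, 0.014 m is 0.28.

```bash
echo '[[0,0,0.3,0,0,0,0],[0,0,0.3,0,0,0,0],[0,0,0.28,0,0,0,0],[0,0,0,0,0,0,0],[0,0,0,0,0,0,0],[0,0,0,0,0,0,0]]' | python3 shift.py
python3 t.py
python3 -c "
from h import *
b=ctrl.get_image('side')
cv2.imwrite('pics/sb.png',b)
u=lambda a,x,y,w,h,s:cv2.convertScaleAbs(cv2.resize(a[y:y+h,x:x+w],None,fx=s,fy=s,interpolation=cv2.INTER_CUBIC),alpha=1.2)
cv2.imwrite('pics/m6.png',np.hstack([u(b,155,140,56,56,14)]))"
```

```text
clock: 31.75
position: [0.4684, 0.2182, 0.1067]
tool_rot: [0.593, 0.805, -0.0, -0.0]
ft_force: [-1.1, -0.2, -3.0]
gripper_width: 0.0135
gripper_force: 59.8
t 31.75 p [0.4684 0.2182 0.1067] w 0.013483458423126706 F [-1.0933 -0.1715 -2.994 ] q7 [-0.8706  0.714   0.071 ] 
 [[-0.2956  0.9553 -0.001 ]
 [ 0.9553  0.2956  0.0002]
 [ 0.0004 -0.0009 -1.    ]]
```

```bash
python3 -c "
from h import *
a=cv2.imread('pics/m6.png'); cv2.imwrite('pics/m6.png',a[:600])"
```

```text
(no output)
```

View pics/m6.png

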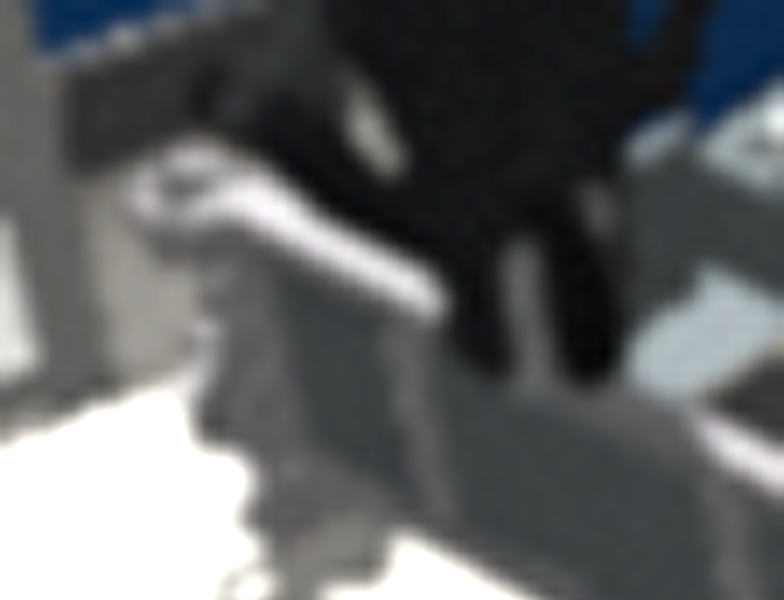

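```bash
python3 -c "
from h import *
np.set_printoptions(precision=4,suppress=True)
print('kn',back('side',[(168.07,153.2)],.1023),'pred',np.array([.4684,.2182])+.109*np.array([-.2956,.9553]))
print('pin',back('side',[(170.4,159.4)],.08)); print(proj('side',[[.4382,.3238,.1023],[.4392,.3238,.1023],[.4382,.3248,.1023],[.4382,.3238,.1033]]))
"
```

```text
kn [[0.4353 0.3236 0.1023]] pred [0.4362 0.3223]
pin [[0.4371 0.3209 0.08  ]]
[[168.9237 152.8452]
 [169.2297 152.7303]
 [168.7852 152.6923]
 [168.8595 152.573 ]]
```

Converted, 0.0023 m is 0.046, 0.005 m is 0.1.

```bash
echo '[[0,-0.02,0.046,0,0,0,0],[0,0,0,0.1,0,0,0],[0,0,0,0.1,0,0,0],[0,0,0,0,0,0,0],[0,0,0,0,0,0,0]]' | python3 shift.py
echo '[[0,0,0,0.06,0,0,0],[0,0,0,0,0,0,0],[0,0,0,0,0,0,0]]' | python3 shift.py
```

```text
clock: 32.3
position: [0.4715, 0.218, 0.0961]
tool_rot: [0.594, 0.805, -0.0, -0.0]
ft_force: [0.4, -0.7, -2.5]
gripper_width: 0.0137
gripper_force: 59.6
clock: 32.6
position: [0.4717, 0.2181, 0.0934]
tool_rot: [0.594, 0.805, -0.0, -0.0]
ft_force: [0.3, 0.6, -3.4]
gripper_width: 0.0131
gripper_force: 59.7
```

Converted, 0.003 m is 0.06, 0.002 m is 0.04.

```bash
echo '[[0,0,0,0.06,0,0,0],[0,0,0,0.04,0,0,0],[0,0,0,0,0,0,0],[0,0,0,0,0,0,0]]' | python3 shift.py
echo '[[0,0,0,0.04,0,0,0],[0,0,0,0.04,0,0,0],[0,0,0,0,0,0,0],[0,0,0,0,0,0,0]]' | python3 shift.py
```

```text
clock: 33.0
position: [0.4717, 0.2181, 0.0884]
tool_rot: [0.594, 0.805, -0.0, -0.0]
ft_force: [-0.3, -0.9, -1.7]
gripper_width: 0.0132
gripper_force: 59.7
clock: 33.4
position: [0.4718, 0.2183, 0.0846]
tool_rot: [0.594, 0.805, 0.0, -0.0]
ft_force: [-0.1, -0.5, -0.4]
gripper_width: 0.0131
gripper_force: 60.1
```

Converted, 0.0015 m is 0.03.

```bash
echo '[[0,0,0,0.03,0,0,0],[0,0,0,0,0,0,0],[0,0,0,0,0,0,0]]' | python3 shift.py
echo '[[0.035,0,0,0,0,0,0],[0.035,0,0,0,0,0,0],[0.035,0,0,0,0,0,0],[0.035,0,0,0,0,0,0],[0.035,0,0,0,0,0,0]]' | python3 shift.py
echo '[[0.035,0,0,-0.4,0,0,0],[0.035,0,0,-0.8,0,0,0],[0.06,0,0,-0.8,0,0,0],[0.06,0,0,-0.8,0,0,0],[0.06,0,0,0,0,0,0],[0.06,0,0,0,0,0,0]]' | python3 shift.py
python3 -c "
from h import *
a=ctrl.get_image('side');b=ctrl.get_image('top')
u=lambda a,x,y,w,h,s:cv2.convertScaleAbs(cv2.resize(a[y:y+h,x:x+w],None,fx=s,fy=s,interpolation=cv2.INTER_CUBIC),alpha=1.2)
cv2.imwrite('pics/sc.png',a)
cv2.imwrite('pics/m7.png',np.hstack([u(a,160,135,115,75,5)])) 
print(proj('side',tr((.568,.2485,.2976),[(-102,110,80),(-102,-106,85),(-102,0,117)])))"; python3 t.py
```

```text
clock: 33.7
position: [0.4723, 0.218, 0.0834]
tool_rot: [0.594, 0.805, 0.0, 0.0]
ft_force: [0.8, -1.6, 3.4]
gripper_width: 0.013
gripper_force: 60.6
clock: 34.2
position: [0.4716, 0.2182, 0.0829]
tool_rot: [0.593, 0.805, -0.0, -0.0]
ft_force: [0.3, 0.2, 0.1]
gripper_width: 0.035
gripper_force: 0.0
clock: 34.8
position: [0.4719, 0.2185, 0.2236]
tool_rot: [0.593, 0.805, 0.001, -0.0]
ft_force: [0.6, 0.4, -1.0]
gripper_width: 0.0601
gripper_force: 0.0
[[170.34852195 158.83186219]
 [222.49577428 184.47645524]
 [193.86712636 161.73063626]]
t 34.9 p [0.4708 0.2179 0.2218] w 0.06020376614623429 F [-0.3178 -0.2528 -0.8546] q7 [-0.9464  0.957  -0.0324] 
 [[-0.2957  0.9553 -0.0021]
 [ 0.9553  0.2957 -0.0011]
 [-0.0004 -0.0024 -1.    ]]
```

View pics/m7.png

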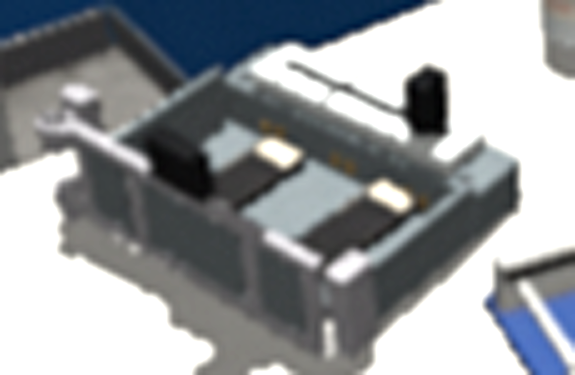

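```bash
python3 -c "
from h import *
np.set_printoptions(precision=4,suppress=True)
T=(.568,.2485,.2976); r=R.from_euler('z',-T[2]).as_matrix()
f=lambda n,uv,z:(back(n,uv,z)-[T[0],T[1],0])@r.T*1000
print('leaf end, gate tip',f('side',[(223.3,187.6),(213.5,182)],.085))
print('post top centre',f('side',[(229.8,187.7)],.062),f('side',[(160+352/5,135+265/5)],.062), 'exp -83 -111.5')
print('leaf top at y~', f('side',[(160+125/5,135+148/5),(160+290/5,135+247/5)],.085))
a=ctrl.get_image('top');cv2.imwrite('pics/tc.png',a); b=cv2.imread('pics/sc.png')
u=lambda a,x,y,w,h,s:cv2.convertScaleAbs(cv2.resize(a[y:y+h,x:x+w],None,fx=s,fy=s,interpolation=cv2.INTER_CUBIC),alpha=1.2)
cv2.imwrite('pics/m8.png',np.hstack([u(b,160,150,40,60,10),u(b,205,155,40,60,10)]))"
```

```text
leaf end, gate tip [[-110.5822 -116.742    85.    ]
 [-108.9359  -78.3767   85.    ]]
post top centre [[ -81.2752 -112.373    62.    ]] [[ -81.2492 -114.6167   62.    ]] exp -83 -111.5
leaf top at y~ [[ -99.9448   46.1904   85.    ]
 [-109.1552  -95.6739   85.    ]]
```

View pics/m8.png

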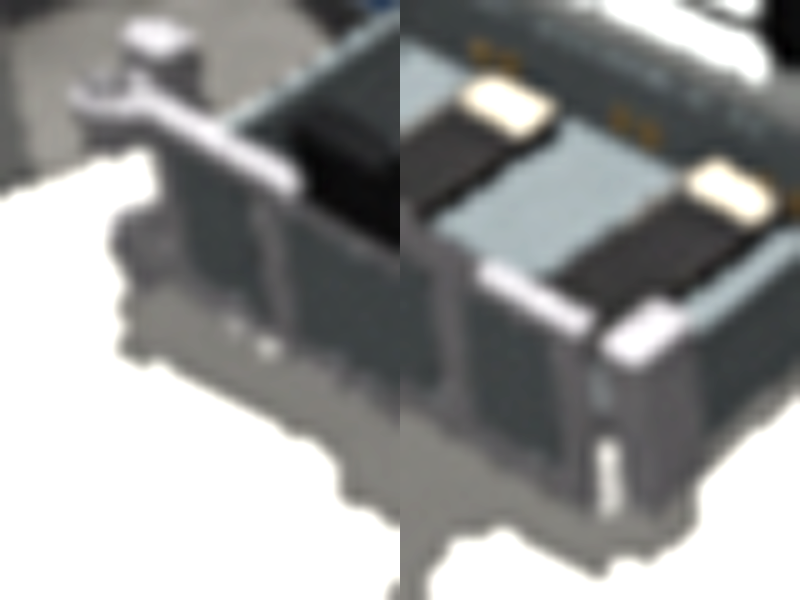

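```bash
python3 t.py .4433,.1266,.22 .4433,.1266,.05
```

```text
t 34.95 p [0.4708 0.2178 0.2216] w 0.05976409062966399 F [-0.0427  0.0537 -0.4391] q7 [-0.9463  0.9571 -0.0324] 
 [[-0.2956  0.9553 -0.0026]
 [ 0.9553  0.2956 -0.0016]
 [-0.0007 -0.0029 -1.    ]]
.4433,.1266,.22 [-0.079  -0.0532  0.0018]
.4433,.1266,.05 [-0.0789 -0.0527  0.1718]
```

Converted, 0.043 m is 0.86, -0.04 m is -0.8.

```bash
echo '[[0,-0.8,-0.54,0,0,0,0],[0,-0.78,-0.52,0,0,0,0],[0,0,0,0.86,0,0,0],[0,0,0,0.86,0,0,0],[0,0,0,0.86,0,0,0],[0,0,0,0.86,0,0,0],[0,0,0,0,0,0,0],[0,0,0,0,0,0,0]]' | python3 shift.py
echo '[[0,0,0.14,0,0,0,0],[0,0,0.14,0,0,0,0],[0,0,0.08,0,0,0,0],[0,0,0,0,0,0,0],[0,0,0,0,0,0,0]]' | python3 shift.py
python3 -c "
from h import *
T=(.568,.2485,.2976);r=R.from_euler('z',-T[2]).as_matrix();print(r@(ctrl.get_state()['position']-[T[0],T[1],0])*1000)"
```

```text
clock: 35.75
position: [0.4438, 0.1261, 0.0504]
tool_rot: [0.594, 0.805, -0.002, -0.001]
ft_force: [0.3, 0.3, 0.4]
gripper_width: 0.0005
gripper_force: 0.0
clock: 36.25
position: [0.4619, 0.1326, 0.0516]
tool_rot: [0.593, 0.805, 0.0, 0.0]
ft_force: [0.2, -0.4, 0.4]
gripper_width: -0.0
gripper_force: 0.0
[-135.45594602  -79.65643449   51.58170723]
```

Converted, 0.003 m is 0.06.

```bash
echo '[[0,0,0.06,0,0,0,0],[0,0,0.06,0,0,0,0],[0,0,0,0,0,0,0]]' | python3 shift.py|sed -n '2p;4p'
for i in 1 2 3; do :; done
echo '[[0,0,0.04,0,0,0,0],[0,0,0,0,0,0,0]]' | python3 shift.py|sed -n '2p;4p'
echo '[[0,0,0.04,0,0,0,0],[0,0,0,0,0,0,0]]' | python3 shift.py|sed -n '2p;4p'
echo '[[0,0,0.04,0,0,0,0],[0,0,0,0,0,0,0]]' | python3 shift.py|sed -n '2p;4p'
```

```text
position: [0.4679, 0.1343, 0.0511]
ft_force: [-0.6, 0.5, 0.2]
position: [0.4695, 0.1347, 0.051]
ft_force: [-0.2, -0.1, 0.3]
position: [0.4714, 0.1354, 0.051]
ft_force: [-0.7, 0.3, -0.1]
position: [0.4734, 0.136, 0.051]
ft_force: [0.5, -0.0, 0.4]
```

```bash
echo '[[0,0,0.04,0,0,0,0],[0,0,0,0,0,0,0]]' | python3 shift.py|sed -n '2p;4p'
echo '[[0,0,0.04,0,0,0,0],[0,0,0,0,0,0,0]]' | python3 shift.py|sed -n '2p;4p'
python3 -c "
from h import *
a=ctrl.get_image('side').astype(int);b=cv2.imread('pics/sc.png').astype(int);cv2.imwrite('pics/sd.png',a)
d=abs(a-b).max(2)[180:212,208:240];print((d>40).astype(int).sum(0))"
```

```text
position: [0.4753, 0.1366, 0.051]
ft_force: [-0.3, -0.4, 0.5]
position: [0.4772, 0.1371, 0.051]
ft_force: [-0.6, 0.4, 0.2]
[17 20 20 15 10  9  9  9 10  9  6  6  6  7  6  3  1  3  3  3  3  2  0  0
  0  0  1  2  1  1  0  0][ WARN:0@0.434] global loadsave.cpp:1063 imwrite_ Unsupported depth image for selected encoder is fallbacked to CV_8U.
```

```bash
python3 -c "
import cv2
for n in('sc','sd'):
    g=cv2.imread(f'pics/{n}.png',0)
    for r in (186,188,200,203): print(n,r,g[r,214:236])"
```

```text
sc 186 [ 57  62  80  98 132 164 191 197 189 158  98  49  52  89 137 178 201 200
 188 172 161 150]
sc 188 [ 55  54  57  56  58  68  84 111 130 106  75 114 175 205 214 215 213 196
 156 108  88  73]
sc 200 [ 80  76  75  74  74  66  58  67  75  69 111 190 165  96  74  77  75  71
  71  70  69  77]
sc 203 [108 107 106 101  91  80  76  77  75  70 100 168 164 111  78  78  76  71
  72  79 121 207]
sd 186 [ 52  57  52  64  76  79  78  77  88 114  92  56  46  48  78 147 195 203
 188 161 150 146]
sd 188 [ 58  59  54  47  57  68  76  79  77  73  54  58  89 106 120 169 201 195
 156 109  89  73]
sd 200 [ 80  77  74  73  75  66  60  67  74  70 112 190 164  94  76  77  75  71
  71  69  69  77]
sd 203 [108 108 106 100  91  80  76  78  74  70 100 166 162 110  79  78  76  71
  70  79 120 207]
```

```bash
cat > gap.py <<'E'
from h import *
g=cv2.cvtColor(ctrl.get_image('side'),cv2.COLOR_BGR2GRAY); print(g[200,222:230],g[203,222:230])
E
for i in 1; do echo '[[0,0,0.04,0,0,0,0],[0,0,0,0,0,0,0]]' | python3 shift.py|sed -n '2p;4p'; python3 gap.py; done
echo '[[0,0,0.04,0,0,0,0],[0,0,0,0,0,0,0]]' | python3 shift.py|sed -n '2p;4p'; python3 gap.py
echo '[[0,0,0.04,0,0,0,0],[0,0,0,0,0,0,0]]' | python3 shift.py|sed -n '2p;4p'; python3 gap.py
echo '[[0,0,0.04,0,0,0,0],[0,0,0,0,0,0,0]]' | python3 shift.py|sed -n '2p;4p'; python3 gap.py
```

```text
position: [0.479, 0.1377, 0.051]
ft_force: [0.3, 0.4, -1.1]
[ 79  72  99 160 140  89  76  78] [ 75  71 103 171 161 107  79  79]
position: [0.48, 0.138, 0.0508]
ft_force: [-3.1, -1.2, 2.4]
[ 80  74  97 155 135  90  76  78] [ 75  74  86 131 133  99  79  79]
position: [0.4801, 0.1381, 0.0506]
ft_force: [-6.8, -1.8, 7.3]
[ 80  75  98 156 135  88  76  79] [ 76  73  87 130 132 100  79  80]
position: [0.4802, 0.1381, 0.0503]
ft_force: [-12.0, -3.7, 10.2]
[ 77  75  99 159 139  90  75  78] [ 75  73  87 129 123  91  78  80]
```

Converted, -0.045 m is -0.9, -0.02 m is -0.4.

```bash
echo '[[0,0,-0.4,0,0,0,0],[0,0,-0.4,0,0,0,0],[0,0,0,-0.9,0,0,0],[0,0,0,-0.9,0,0,0],[0,0,0,-0.9,0,0,0],[0,0,0,-0.9,0,0,0],[0,0,0,0,0,0,0]]' | python3 shift.py|sed -n '2p;4p'; python3 gap.py
cat > rect.py <<'E'
from h import *
np.set_printoptions(precision=1,suppress=True,linewidth=250)
T=(.568,.2485,.2976)
def prof(n,f,x,z,ys):
    p=proj(n,tr(T,[(x,y,z) for y in ys])).astype(np.float32)
    g=cv2.cvtColor(cv2.imread(f),cv2.COLOR_BGR2GRAY)
    return cv2.remap(g,p[:,0],p[:,1],cv2.INTER_CUBIC).ravel()
ys=np.arange(0,46,1.5)
if __name__=='__main__':
    print(ys)
    for z in (36,):
        for n,f in(('top','pics/top0.png'),('top','pics/top4.png'),('side','pics/side0.png'),('side','pics/sc.png')):
            for x in(45,50,70,75,80): print(n,z,x,prof(n,f,x,z,ys).astype(int))
E
python3 rect.py
```

```text
position: [0.4506, 0.129, 0.2368]
ft_force: [0.5, 0.5, -0.9]
[ 78  73  94 147 130  86  76  77] [ 75  71 102 175 168 112  79  79]
[ 0.   1.5  3.   4.5  6.   7.5  9.  10.5 12.  13.5 15.  16.5 18.  19.5 21.  22.5 24.  25.5 27.  28.5 30.  31.5 33.  34.5 36.  37.5 39.  40.5 42.  43.5 45. ]
top 36 45 [105 100  93  92  94 101 104 106 105 106 108 111 112 109 103  95  90  89  94 100 105 105 106 106 109 108 109 107 104  99 100]
top 36 50 [155 153 151 150 149 149 153 157 159 159 159 158 158 157 153 146 136 130 132 141 148 156 159 160 159 158 158 157 156 154 151]
top 36 70 [126 125 125 121 121 118 121 123 126 123 123 120 120 119 116 109  99  94  96 104 112 120 121 121 118 117 119 123 125 125 123]
top 36 75 [161 160 160 161 162 163 161 160 160 161 162 163 162 159 153 142 134 129 132 141 151 157 159 161 162 161 160 160 159 160 161]
top 36 80 [159 160 160 160 159 159 159 160 160 161 159 159 157 156 149 141 130 124 126 137 147 154 158 159 158 157 158 158 159 159 158]
top 36 45 [122 117 110 109 111 118 122 124 123 124 125 128 130 128 122 112 106 105 110 117 122 123 125 125 128 129 128 124 121 116 117
[... 1215 characters left out ...]
90 201 209 211]
side 36 45 [ 95  94  94  93  91  93  94  94  93  91  91  94  97  99 100  97  96  97  97  99 100  98  97  98  99 102 103  99  96  95  95]
side 36 50 [148 146 150 149 147 147 144 141 144 144 147 150 148 147 149 147 147 146 140 133 128 124 127 136 141 146 149 150 152 152 148]
side 36 70 [165 173 174 176 177 174 177 183 186 193 192 188 191 194 196 199 195 187 186 185 184 182 174 162 148 131 123 134 147 156 166]
side 36 75 [107 110 114 114 111 110 112 113 116 117 113 112 114 116 118 116 110 104  99  91  85  80  78  83  88  94 101 109 114 118 120]
side 36 80 [206 203 206 206 206 210 209 207 206 201 201 204 202 200 201 194 193 193 185 179 171 151 142 142 149 166 183 190 201 208 211]
```

Run:
```python
from rect import *
for z in (36,42.5):
  for n,f in(('top','pics/top4.png'),('side','pics/sc.png')):
    for x in (80,):
        for lab,ys in (('L',np.arange(60,112,2)),('mid',np.arange(14,40,2)),('R',np.arange(-112,-60,2))): print(n,z,lab,ys[0],prof(n,f,x,z,ys).astype(int))
# edges in tray x direction
xs=np.arange(30,92,2)
for z in (36,42.5):
  for n,f in(('top','pics/top4.png'),('side','pics/sc.png')):
    p=proj(n,tr(T,[(x,50,z) for x in xs])).astype(np.float32); g=cv2.cvtColor(cv2.imread(f),cv2.COLOR_BGR2GRAY)
    print('x',n,z,cv2.remap(g,p[:,0],p[:,1],cv2.INTER_CUBIC).ravel())
# grip top: dark extents at z=89.5
for n,f in(('top','pics/top4.png'),('side','pics/sc.png')):
  for x in(54,60,66): print('grip',n,x,prof(n,f,x,89.5,np.arange(-90,-30,2)).astype(int))
```

```text
top 36 L 60 [182 183 182 180 180 181 182 182 181 181 182 181 180 178 167 148 128 110 103 103 102 102 103 102 105 114]
top 36 mid 14 [184 183 182 178 167 151 144 153 170 180 182 182 182]
top 36 R -112 [148 127 107  97  97 103 104 106 106 106 107 107 106 102 102 112 136 163 178 183 184 183 184 185 184 182]
side 36 L 60 [204 204 197 198 198 199 191 187 189 189 194 195 205 216 229 240 245 248 244 234 206 177 151 125 105  75]
side 36 mid 14 [198 203 202 202 197 193 192 180 171 147 140 149 169]
side 36 R -112 [226 197 176 173 172 177 178 176 173 171 172 172 171 166 157 132 111 106 133 172 213 240 246 248 246 245]
top 42.5 L 60 [175 177 177 174 173 175 177 176 174 173 174 174 172 162 145 129 112 104 104 104 104 105 105 108 118 131]
top 42.5 mid 14 [178 177 173 165 151 141 144 157 170 176 177 176 175]
top 42.5 R -112 [148 133 114 103 102 105 106 106 106 106 107 107 106 105 106 121 144 165 178 180 178 176 178 181 181 175]
side 42.5 L 60 [247 247 248 250 251 248 244 244 250 254 254 251 247 248 245 228 201 158 110  77  55  46  38  32  29  28]
side 42.5 mid 14 [245 247 248 247 242 237 225 218 22
[... 794 characters left out ...]
47  49  56  65  70  69  67]
grip top 60 [ 89  99 128 162 182 186 187 185 179 168 150 123  94  66  46  38  39  43  48  50  50  50  52  62  88 124 152 162 167 168]
grip top 66 [ 98 105 131 161 177 186 187 186 186 187 186 181 164 128  88  58  44  44  47  50  49  49  51  67 104 145 170 185 188 188]
grip side 54 [243 243 245 248 245 243 203 153  91  50  14   6   3  10  19  25  30  32  29  25  37  67 125 174 219 239 248 247 245 244]
grip side 60 [242 242 242 242 243 245 245 245 228 189 135  78  34  10   5   8  17  22  23  24  42  78 137 192 226 245 247 247 246 245]
grip side 66 [241 241 241 241 241 241 242 244 246 246 244 211 168 112  76  45  40  38  50  52  56  81 127 187 227 250 251 249 246 245]
```

Units first: shifts go in shares of 50 mm and turns go in units of 0.1 rad. So 0.15 rad is 1.5.

```bash
echo '[[0.06,0,0,0,0,0,1.5],[0.06,0,0,0,0,0,1.5],[0.06,0,0,0,0,0,1.5],[0.06,0,0,0,0,0,1.5],[0.06,0,0,0,0,0,1.5]]' | python3 shift.py>/dev/null
echo '[[0.06,0,0,0,0,0,1.5],[0.06,0,0,0,0,0,1.5],[0.06,0,0,0,0,0,1.5],[0.06,0,0,0,0,0,1.5],[0.06,0,0,0,0,0,1.5],[0.06,0,0,0,0,0,0.73],[0.06,0,0,0,0,0,0],[0.06,0,0,0,0,0,0]]' | python3 shift.py|sed -n '1,3p'
python3 - <<'E'
from h import *
T=(.568,.2485,.2976); p=tr(T,[(62,-53,150),(62,-53,58),(62,23,58)]); print(p); print(tool(p)); print(R.from_quat(ctrl.get_state()['tool_rot']).as_matrix())
E
```

```text
clock: 40.65
position: [0.4461, 0.1276, 0.2304]
tool_rot: [0.989, 0.149, -0.0, 0.0]
[[0.64281567 0.21600977 0.15      ]
 [0.64281567 0.21600977 0.058     ]
 [0.62053045 0.28866903 0.058     ]]
[[ 0.21409808 -0.02645679  0.08015387]
 [ 0.21419105 -0.02650427  0.17215381]
 [ 0.21435253 -0.10250409  0.17211442]]
[[ 9.55417326e-01  2.95257635e-01 -8.13170221e-04]
 [ 2.95257026e-01 -9.55417533e-01 -7.91487659e-04]
 [-1.01060986e-03  5.16106802e-04 -9.99999356e-01]]
```

Converted, 0.043 m is 0.86, 0.042 m is 0.84.

```bash
echo '[[0.06,0.86,-0.106,0,0,0,0],[0.06,0.86,-0.106,0,0,0,0],[0.06,0.86,-0.106,0,0,0,0],[0.06,0.86,-0.106,0,0,0,0],[0.06,0.84,-0.106,0,0,0,0],[0.06,0,0,0.8,0,0,0],[0.06,0,0,0.8,0,0,0],[0.06,0,0,0.8,0,0,0]]' | python3 shift.py>/dev/null
echo '[[0.06,0,0,0.6,0,0,0],[0.06,0,0,0.44,0,0,0],[0.06,0,0,0,0,0,0],[0.06,0,0,0,0,0,0]]' | python3 shift.py
echo '[[0.01,0,0,0,0,0,0],[0.01,0,0,0,0,0,0],[0.01,0,0,0,0,0,0],[0.01,0,0,0,0,0,0],[0.01,0,0,0,0,0,0],[0.01,0,0,0,0,0,0]]' | python3 shift.py
python3 - <<'E'
from h import *
T=(.568,.2485,.2976);r=R.from_euler('z',-T[2]).as_matrix();print(r@(ctrl.get_state()['position']-[T[0],T[1],0])*1000)
E
```

```text
clock: 41.85
position: [0.6433, 0.2154, 0.0588]
tool_rot: [0.989, 0.149, -0.0, 0.0]
ft_force: [0.0, 0.7, 0.6]
gripper_width: 0.06
gripper_force: 0.0
clock: 42.45
position: [0.6439, 0.2162, 0.0605]
tool_rot: [0.989, 0.149, 0.001, -0.001]
ft_force: [-0.5, -0.3, 6.0]
gripper_width: 0.0192
gripper_force: 59.2
[ 63.09443494 -53.11088824  60.53179677]
```

Converted, -0.02 m is -0.4, -0.015 m is -0.3.

```bash
echo '[[0.01,0,-0.3,0,0,0,0],[0.01,0,-0.4,0,0,0,0],[0.01,0,-0.4,0,0,0,0],[0.01,0,-0.3,0,0,0,0],[0.01,0,-0.12,0,0,0,0],[0.01,0,0,0,0,0,0],[0.01,0,0,0,0,0,0]]' | python3 shift.py
echo '[[0.04,0,0,0,0,0,0],[0.04,0,0,0,0,0,0],[0.04,0,0,0,0,0,0],[0.04,0,0,0,0,0,0]]' | python3 shift.py
python3 - <<'E'
from h import *
T=(.568,.2485,.2976);r=R.from_euler('z',-T[2]).as_matrix();print(r@(ctrl.get_state()['position']-[T[0],T[1],0])*1000)
E
echo '[[0.04,0,0,-0.8,0,0,0],[0.04,0,0,-0.8,0,0,0],[0.04,0,0,-0.8,0,0,0],[0.04,0,0,-0.8,0,0,0],[0.06,-0.8,0.4,0,0,0,0],[0.06,-0.8,0.6,0,0,0,0],[0.06,-0.6,0.8,0,0,0,0],[0.06,-0.6,0.8,0,0,0,0]]' | python3 shift.py
echo '[[0.06,-0.2,0.9,0,0,0,0],[0.06,-0.2,0.9,0,0,0,0],[0.06,-0.2,0.9,0,0,0,0],[0.06,0,0,0,0,0,0]]' | python3 shift.py|sed -n 2p
python3 - <<'E'
from rect import *
for n in('top','side'): cv2.imwrite(f'pics/{n}e.png',ctrl.get_image(n))
for n in('top','side'):
  for x in(45,48,52,56,60,66,70,74,78,82): print('grip',n,x,prof(n,f'pics/{n}e.png',x,89.5 if 52<x<76 else 48.5,np.arange(-10,60,2)).astype(int))
E
```

```text
clock: 43.15
position: [0.6206, 0.2911, 0.0605]
tool_rot: [0.989, 0.149, 0.0, -0.001]
ft_force: [-2.3, 1.6, 8.9]
gripper_width: 0.0196
gripper_force: 60.2
clock: 43.55
position: [0.6206, 0.2884, 0.0586]
tool_rot: [0.989, 0.148, -0.0, 0.0]
ft_force: [0.2, 0.2, 0.2]
gripper_width: 0.0401
gripper_force: 0.0
[62.01963062 22.69626625 58.61733469]
clock: 44.35
position: [0.5239, 0.1218, 0.2189]
tool_rot: [0.989, 0.149, -0.0, -0.0]
ft_force: [0.5, -1.5, 0.7]
gripper_width: 0.0599
gripper_force: 0.0
position: [0.5359, -0.0227, 0.2199]
grip top 45 [161 160 161 159 156 148 145 144 140 131 109  86  72  67  66  62  57  56  62  70  91 117 138 154 157 154 151 153 154 157 161 162 162 160 154]
grip top 48 [180 181 180 180 178 175 172 171 165 153 127  97  78  72  68  61  54  51  55  63  80 105 129 150 164 169 171 172 176 179 181 182 181 179 177]
grip top 52 [183 184 183 182 183 183 184 183 179 162 135 104  79  68  60  50  40  35  35  37  44  56  72  92 114 140 161 172 179 181 182 183 183 183 182]
grip top 56 [92 92 91 92 91 92 90 81 65 47 36 33 32 33 36 41 45 47 47 47 46 49 58 74 89 95 93 91 92 91 91
[... 1787 characters left out ...]
 20  28  29  28  27  27  28  29  30  31  32  32  31  29  29  30  31  31  32  31]
grip side 70 [243 243 244 245 246 248 251 253 250 229 192 147  86  46  22  20  24  28  30  28  27  26  27  28  30  31  31  30  30  30  30  30  31  31  32]
grip side 74 [245 245 245 246 247 248 249 249 246 223 182 125  79  48  29  23  24  27  29  30  30  29  28  29  30  32  32  31  30  30  30  30  31  31  31]
grip side 78 [243 243 243 243 243 242 242 242 242 242 241 242 244 248 251 227 192 131  79  32   7   2   0   6   9  10  10  10   9  10  10   6   4  13  26]
grip side 82 [241 242 242 242 242 242 242 242 242 241 240 238 239 243 245 249 243 208 162 102  59  22   5   0   0   7   9  11  11  10  10  10  10   5   5]
```

Run:
```python
from h import *
T=(.568,.2485,.2976); print(tool(tr(T,[(62.5,24.5,220),(62.5,24.5,59)])))
```

```text
[[ 0.16980212 -0.26877302 -0.00085199]
 [ 0.16980524 -0.26872544  0.16014801]]
```

```bash
cat > avg.py <<'E'
from h import *
T=(.568,.2485,.2976);r=R.from_euler('z',-T[2]).as_matrix();P=[];F=[]
for i in range(12):
    ctrl.get_image('top'); s=ctrl.get_state(); P.append(r@(s['position']-[T[0],T[1],0])*1000); F.append(r@s['ft_force'])
print('tray xyz',np.mean(P,0).round(2),'sd',np.std(P,0).round(2),'F',np.mean(F,0).round(1),s['clock'])
E
echo '[[0.045,0.486,-0.768,0,0,0,0],[0.045,0.486,-0.768,0,0,0,0],[0.045,0.486,-0.768,0,0,0,0],[0.045,0.486,-0.768,0,0,0,0],[0.045,0.486,-0.768,0,0,0,0],[0.045,0.486,-0.768,0,0,0,0],[0.045,0.486,-0.768,0,0,0,0],[0.045,0,0,0,0,0,0]]' | python3 shift.py|sed -n 2p
echo '[[0.045,0,0,0.8,0,0,0],[0.045,0,0,0.8,0,0,0],[0.045,0,0,0.8,0,0,0],[0.045,0,0,0.8,0,0,0],[0.045,0,0,0,0,0,0],[0.045,0,0,0,0,0,0]]' | python3 shift.py
echo '[[0.01,0,0,0,0,0,0],[0.01,0,0,0,0,0,0],[0.01,0,0,0,0,0,0],[0.01,0,0,0,0,0,0],[0.01,0,0,0,0,0,0]]' | python3 shift.py
python3 avg.py
```

```text
position: [0.6177, 0.3033, 0.2169]
clock: 46.25
position: [0.6193, 0.2928, 0.059]
tool_rot: [0.989, 0.149, -0.001, 0.0]
ft_force: [0.5, -0.8, 0.8]
gripper_width: 0.0454
gripper_force: 0.0
clock: 46.75
position: [0.6214, 0.2928, 0.0619]
tool_rot: [0.989, 0.148, 0.002, -0.001]
ft_force: [-1.2, -0.3, 6.8]
gripper_width: 0.019
gripper_force: 59.5
tray xyz [64.04 26.71 61.9 ] sd [0.01 0.01 0.01] F [-0.8  0.1  7. ] 47.35
```

```bash
echo '[[0.01,0,-0.3,0,0,0,0],[0.01,0,-0.3,0,0,0,0],[0.01,0,-0.06,0,0,0,0],[0.01,0,0,0,0,0,0],[0.01,0,0,0,0,0,0]]' | python3 shift.py|sed -n '4p'
python3 avg.py
echo '[[0.01,0,-0.04,0,0,0,0],[0.01,0,0,0,0,0,0]]' | python3 shift.py|sed -n '2p;4p'
echo '[[0.01,0,-0.04,0,0,0,0],[0.01,0,0,0,0,0,0]]' | python3 shift.py|sed -n '2p;4p'
echo '[[0.01,0,-0.04,0,0,0,0],[0.01,0,0,0,0,0,0]]' | python3 shift.py|sed -n '2p;4p'
python3 avg.py
```

```text
ft_force: [-0.6, 0.8, 9.1]
tray xyz [63.93 61.2  61.88] sd [0.01 0.02 0.01] F [-1.3  0.8  9. ] 48.45
position: [0.6111, 0.3258, 0.0619]
ft_force: [-0.3, -1.9, 8.8]
position: [0.6111, 0.3259, 0.0619]
ft_force: [-0.2, -5.3, 9.9]
position: [0.6111, 0.3259, 0.0619]
ft_force: [0.1, -7.9, 9.8]
tray xyz [63.93 61.4  61.88] sd [0.01 0.02 0.01] F [-1.8 -8.1  9.5] 49.65
```

```bash
echo '[[0.01,0,0.2,0,0,0,0],[0.01,0,0.4,0,0,0,0],[0.01,0,0.4,0,0,0,0],[0.01,0,0.4,0,0,0,0],[0.01,0,0.4,0,0,0,0],[0.01,0,0.4,0,0,0,0],[0.01,0,0.2,0,0,0,0],[0.01,0,0,0,0,0,0]]' | python3 shift.py|sed -n '2p;4p'
python3 avg.py
echo '[[0.01,0,0.06,0,0,0,0],[0.01,0,0,0,0,0,0]]' | python3 shift.py|sed -n '2p;4p'
echo '[[0.01,0,0.06,0,0,0,0],[0.01,0,0,0,0,0,0]]' | python3 shift.py|sed -n '2p;4p'
echo '[[0.01,0,0.06,0,0,0,0],[0.01,0,0,0,0,0,0]]' | python3 shift.py|sed -n '2p;4p'
python3 avg.py
```

```text
position: [0.6461, 0.2133, 0.0619]
ft_force: [0.0, -1.6, 9.1]
tray xyz [ 64.34 -55.02  61.88] sd [0.01 0.28 0.02] F [-0.7 -1.4  8.8] 51.05
position: [0.6462, 0.2131, 0.0619]
ft_force: [-1.5, -0.1, 10.1]
position: [0.6468, 0.2111, 0.0619]
ft_force: [-0.8, 1.9, 9.0]
position: [0.6468, 0.211, 0.0619]
ft_force: [-2.0, 6.6, 10.3]
tray xyz [ 64.36 -58.95  61.86] sd [0.01 0.02 0.01] F [-1.5  6.  10.7] 52.25
```

Converted, -0.018 m is -0.36, -0.012 m is -0.24.

```bash
echo '[[0.01,0,-0.2,0,0,0,0],[0.01,0,-0.36,0,0,0,0],[0.01,0,-0.36,0,0,0,0],[0.01,0,-0.36,0,0,0,0],[0.01,0,-0.24,0,0,0,0],[0.01,0,-0.08,0,0,0,0],[0.01,0,0,0,0,0,0],[0.01,0,0,0,0,0,0]]' | python3 shift.py|sed -n '2p;4p'
python3 avg.py
```

```text
position: [0.6238, 0.285, 0.0619]
ft_force: [-1.4, 0.4, 8.8]
tray xyz [64.08 18.35 61.88] sd [0.02 0.03 0.01] F [-1.3  1.6  9.5] 53.65
```

```bash
echo '[[0.01,0,-0.056,0,0,0,0],[0.01,0,0,0,0,0,0],[0.01,0,0,0,0,0,0]]' | python3 shift.py|sed -n '4p'
python3 avg.py
```

```text
ft_force: [-1.4, -0.0, 9.2]
tray xyz [64.07 20.07 61.88] sd [0.02 0.02 0.02] F [-1.3 -0.2  9.3] 54.55
```

```bash
echo '[[0.01,0,-0.024,0,0,0,0],[0.01,0,0,0,0,0,0],[0.01,0,0,0,0,0,0]]' | python3 shift.py|sed -n '4p'
python3 avg.py
```

```text
ft_force: [-0.9, -2.0, 9.2]
tray xyz [64.07 20.79 61.88] sd [0.01 0.02 0.02] F [-1.  -1.3  9.4] 55.45
```

Converted, 0.045 m is 0.9, -0.04 m is -0.8.

```bash
echo '[[0.045,0,0,0,0,0,0],[0.045,0,0,0,0,0,0],[0.045,0,0,0,0,0,0],[0.045,0,0,0,0,0,0]]' | python3 shift.py|sed -n '2p;4p'
python3 avg.py
echo '[[0.045,0,0,-0.8,0,0,0],[0.045,0,0,-0.8,0,0,0],[0.045,0,0,-0.8,0,0,0],[0.045,0,0,-0.8,0,0,0],[0.06,-0.8,0.4,0,0,0,0],[0.06,-0.8,0.6,0,0,0,0],[0.06,-0.6,0.8,0,0,0,0],[0.06,-0.6,0.8,0,0,0,0]]' | python3 shift.py|sed -n 2p
echo '[[0.06,-0.2,0.9,0,0,0,0],[0.06,-0.2,0.9,0,0,0,0],[0.06,-0.2,0.9,0,0,0,0],[0.06,0,0,0,0,0,0]]' | python3 shift.py|sed -n 2p
python3 - <<'E'
from rect import *
for n in('top','side'): cv2.imwrite(f'pics/{n}f.png',ctrl.get_image(n))
for n in('top','side'):
  for x in(60,66,70): print('grip',n,x,prof(n,f'pics/{n}f.png',x,89.5,np.arange(-10,60,2)).astype(int))
# long-line height: other lines and line position
for z in (36,48.5):
  for x in (50,75,80): print('line',z,prof('top','pics/top4.png',x,z,np.arange(14,34,1)).astype(int))
for f in('sc','sidef'):
  g=cv2.imread(f'pics/{f}.png',0); print(g[200,222:230],g[203,222:230],g[195,222:230])
E
```

```text
position: [0.6213, 0.2865, 0.0587]
ft_force: [-0.6, 0.6, 1.1]
tray xyz [62.28 20.44 58.86] sd [0.06 0.08 0.09] F [-0.1 -0.1 -0.3] 56.45
position: [0.5247, 0.1198, 0.2191]
position: [0.5367, -0.0248, 0.2201]
grip top 60 [167 165 164 162 153 137 113  83  58  40  32  33  38  41  45  47  47  46  48  59  80 115 146 161 165 166 165 165 163 163 164 164 164 165 165]
grip top 66 [183 183 184 183 184 181 169 150 120  82  53  39  37  42  46  47  47  46  47  58  94 136 163 178 182 183 183 182 181 181 182 183 182 182 183]
grip top 70 [167 167 169 168 167 167 168 161 142 118  86  61  48  44  46  48  49  46  47  61  86 119 147 160 165 166 167 167 165 165 167 168 167 166 166]
grip side 60 [245 246 250 237 224 184 136  74  32   6   3  18  25  29  31  30  28  27  27  28  28  30  31  31  30  30  30  30  30  30  31  31  30  29  30]
grip side 66 [243 244 245 247 251 251 249 237 187 129  63  31  15  20  25  26  26  26  27  29  31  31  31  31  31  31  31  31  31  31  30  30  30  31  30]
grip side 70 [243 243 244 245 247 250 255 255 241 200 139  86  43  29  23  25  26  28  29  29  30  31  32  32  31  31  31  31  30  30  31  31  30  30  30]
line 36 [183 183 181 181 181 181 179 176 171 164 158 152 151 153 158 165 172 178 182 182]
line 36 [185 186 186 186 185 183 181 176 168 161 154 150 150 153 159 166 174 179 181 183]
line 36 [184 183 183 182 182 181 178 173 167 159 151 146 144 147 153 162 170 175 180 182]
line 48.5 [187 188 187 185 183 178 170 162 156 153 155 160 167 174 181 185 186 187 187 186]
line 48.5 [187 186 184 183 179 172 165 158 152 149 151 156 163 171 177 181 185 186 186 187]
line 48.5 [169 168 167 163 160 156 149 143 139 135 136 140 145 151 157 162 165 166 167 167]
[ 75  69 111 190 165  96  74  77] [ 75  70 100 168 164 111  78  78] [76 76 88 94 84 79 80 77]
[ 78  74  95 146 129  87  75  77] [ 74  71 102 175 168 111  79  77] [76 75 80 88 84 80 81 77]
```

Run:
```python
from h import *
np.set_printoptions(precision=4,suppress=True)
t=cv2.imread('pics/topf.png'); s=cv2.imread('pics/sidef.png')
for n,im in(('top',t),('side',s)):
    h=cv2.cvtColor(im,cv2.COLOR_BGR2HSV); m=((h[...,0]>5)&(h[...,0]<25)&(h[...,1]>50)&(h[...,2]>35)).astype(np.uint8)
    p=proj(n,[[.612,-.294,.02]])[0]; w=np.argwhere(m)[:,::-1]; w=w[np.linalg.norm(w-p,axis=1)<16]
    print(n,p,len(w)); 
    if len(w): c=(w.min(0)+w.max(0))/2; print(c,w.mean(0),back(n,[c,w.mean(0)],.02))
# batteries: label blobs / dark in the tray, old vs new
T=(.568,.2485,.2976); g0=cv2.imread('pics/top4.png',0); g1=cv2.imread('pics/topf.png',0)
for x in(-40,-17):
  p=proj('top',tr(T,[(x,y,14) for y in range(-80,81,8)])).astype(np.float32)
  for g in(g0,g1): print(x,cv2.remap(g,p[:,0],p[:,1],1).ravel())
# new dark blobs on the bench
d=cv2.absdiff(cv2.imread('pics/side0.png',0),cv2.cvtColor(s,cv2.COLOR_BGR2GRAY))
n,l,st,c=cv2.connectedComponentsWithStats((d>50).astype(np.uint8))
for i in range(1,n):
    if st[i,4]>40: print(st[i],c[i])
```

```text
top [362.7007 173.9051] 121
[361.5 173. ] [361.9091 172.6198] [[ 0.6146 -0.2906  0.02  ]
 [ 0.6157 -0.2918  0.02  ]]
side [357.2876 279.4986] 38
[359.5 272.5] [359.4737 272.4474] [[ 0.6307 -0.2836  0.02  ]
 [ 0.6307 -0.2835  0.02  ]]
-40 [104 104  79  42  42  42  42  76 105 104 103 104 103  75  40  41  40  41
  72 104 104]
-40 [100  88  42  41  39  39  62 100 101 101 101 101 100  72  39  38  39  38
  69 102 102]
-17 [104 104  74  44  43  43  43  84 104 104 104 103 103  71  40  41  42  41
  76 103 103]
-17 [101  95  45  40  38  39  60 101 101 102 103 100 100  68  38  40  39  38
  74 101 101]
[243   1  44  50 522] [263.2529  23.3927]
[ 0  7 11 12 78] [ 4.7051 12.2179]
[ 13  52  26  40 468] [25.7137 69.9038]
[240  87  38  10 138] [258.8261  93.0725]
[26 97 10  8 58] [ 30.3621 100.3966]
[245  96  29   7  96] [258.9062  99.4062]
[268 106  10   9  68] [273.1471 110.2794]
[ 237  116   53   55 1276] [265.9679 143.2077]
[223 141  10  17 127] [227.7244 148.9134]
[173 157  18  13  64] [181.5156 163.2969]
[185 163  59  32 693] [212.0693 176.3247]
[172 176  55  37 723] [202.3181 193.751 ]
[ 18 209  29  56 292] [ 35.1336 236.113 ]
[  3 214  25  18  67] [ 17.2985 219.4776]
[357 214  10   7  45] [361.2444 217.3778]
[207 217  34  19 338] [221.3254 225.6391]
[295 217  69  43 801] [336.4032 233.9775]
[  0 233  21  27 104] [  7.4904 248.7404]
[ 206  243   83   84 3255] [248.7939 286.6396]
[  70  330   77   54 2202] [109.4623 359.6153]
[ 70 338  27  30 372] [ 81.1237 350.2419]
```

Run:
```python
from h import *
T=(.568,.2485,.2976)
for f in('top4','topf'):
  g=cv2.imread(f'pics/{f}.png',0)
  for y in(-60,-51,-43,45):
    p=proj('top',tr(T,[(x,y,14) for x in range(-84,48,4)])).astype(np.float32); print(f,y,cv2.remap(g,p[:,0],p[:,1],1).ravel())
print(ctrl.get_state()['clock'])
```

```text
top4 -60 [161 156 125 103 102  92  69  58  59  55  52  51  50  53  53  50  48  47
  49  49  51  48  45  51  77  99 107 112  95  64  45  42  47]
top4 -51 [160 154 120  98  99  93  70  49  43  42  43  43  42  42  42  42  43  42
  43  44  44  42  43  48  87 138 158 157 128  78  47  44  47]
top4 -43 [159 145 106  92  97  94  72  48  43  43  44  43  42  42  41  43  43  43
  44  43  43  42  43  46  88 137 158 156 132  77  45  47  53]
top4 45 [157 147 119  97  88  60  43  41  41  41  41  41  40  40  41  41  41  42
  42  41  41  41  46  85 136 156 156 140 100  57  43  45  55]
topf -60 [155 152 122  98  98  99  99  90  65  44  40  39  38  39  41  39  40  39
  40  40  41  42  42  41  41  44  75 119 131 113  77  52  57]
topf -51 [156 149 116  94  96  97  98  91  65  45  40  39  40  40  39  39  40  41
  40  41  41  42  41  40  42  48  87 140 150 125  73  48  50]
topf -43 [154 141 102  88  94  97  99  86  59  42  40  39  39  39  39  40  40  39
  41  40  40  41  41  40  40  50  92 139 150 123  74  50  54]
topf 45 [143 143 116  95  84  58  40  39  38  39  38  39  38  38  40  39  40  40
  40  39  39  38  44  83 133 153 153 137  97  56  41  44  54]
57.75
```

```bash
python3 -c "
from station import ctrl
print(ctrl.sign_off())"
```

```text
the job is handed in; nothing more can be done
None
```

I handed the job in at about 58 s of the 208 s allowed: the tape is about 5 mm off the mat's centre, both batteries I found are flat in the tray (one has since shifted about 1 cm and now rests against the rear housing), the gate is home on its pins and closed, and the slider, moved last, is within about 0.5 mm of the long line by its end stops, though the camera put it about 2 mm short.

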